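Turn the lute cover plate face down in the gluing cradle

ROBOT

A 6-joint arm with a two-finger parallel gripper is mounted at the origin on the work surface. World frame = base frame: x ahead of the robot, y to its left, z up, the work surface at z = 0. Lengths are in mm, angles in rad, forces in N, time in s.
With the tool pointing down it reaches from about 350 to 975 mm from the base axis. Payload 7.1 kg.
Tool frame: the origin (TCP) lies at the very end of the fingers, on their centre line; the grasp point (between the pads) lies 19 mm behind it (ctrl.tcp_to_grasp is the distance from the TCP to the grasp point, in mm); z points along the fingers, x is the direction in which the jaws open and shut, and the axes are right-handed (so a half turn about z gives the same grasp; the last joint's range is limited). The gripper opens to 88 mm and grips with 3 to 60 N. Pads are 20 mm wide; open, the fingers measure 115 mm over their backs; the gripper's body (75 mm by 178 mm) begins 61 mm behind the grasp point.
Start: joints at [1.326, 0.423, 1.63, -0, 1.089, -0.019], TCP at [139.898, 609.125, 222.675] pointing down, gripper open.
Joint ranges: [-3, 3], [-0.9, 2.11], [0.09, 2.58], [-1.31, 4.45], [0.11, 2.69], [-2.54, 2.54]. Speed limits (rad/s): [2.39, 2.39, 3.01, 3.14, 3.14, 3.14].

INTERFACE

Orientations are given as a rotation vector (axis times angle).
In Python, from workcell import get_obs, viewer, ctrl, masks_of gives the robot as it stands. The module is installed in compiled form; this text tells all that it offers.
- The arm moves only by the shell command python3 -m inch 'ROWS'. ROWS is JSON, a list of rows, each an object of numbers: "tx", "ty", "tz": the shift along the tool's x, y, z in cm; "ax", "ay", "az": the turn, a rotation vector about the tool's x, y, z in degrees; "jaw": the opening, from 0 (shut) to 1 (fully open). In form: [{"tx": .., "ty": .., "tz": .., "ax": .., "ay": .., "az": .., "jaw": ..}, ...]. A call has 1 to 12 rows; each row shifts and turns the commanded pose from where the row before left it, along the tool's axes as they then stand; what a row does not reach is not made up. A row lasts 1/8 s, in which the tool goes at most 62.5 mm and 10.7 degrees, less where a joint would pass 70% of its speed; a pose out of reach is approached as far as the arm can. A call is refused whole if a number of a shift passes 6.25 or a number of a turn 10.7, either way. A call with a gripper value outside its range is refused whole. The fingers move at their own pace and stop on an object; the grip force is fixed at half the most. Time passes only in rows, so rows that do not move let the fingers close. It gives the time, the measured TCP pose, the force and the opening at its end, in the units of the state.
- get_obs(): the state, without advancing time (a new reading comes with each control period).
- viewer.get_image(name): name is "scene" or "top"; returns (picture, depth): 420x560x3 uint8, red, green, blue; 420x560 float32, mm along the optical axis (not along the pixel's ray), 0 where there is no reading.
- viewer.get_calibration(name): a dict with "fx", "fy", "cx", "cy" (pixels), "rvec" (rotation vector, rad) and "tvec" (3), from world to camera coordinates, as OpenCV has them. Camera axes: x right, y down, z forward; pixel columns grow to the right and rows downward; lengths in mm; the calibration is good to about 2 mm. A picture is of the moment at which its call begins. get_calibration takes no time and is no camera call.
- ctrl.close_job(): hands the job in, once; it reports no verdict.
Trained networks look in the newest picture that a camera, given by its name, has taken for a name from the list of things; names that differ only in an ending like _2 or _b are one class to them, and where a whole thing is asked for, a point or a joint stands for the part that bears it (a point fixed in the world has none). Each returns a list of dicts, best first, with "score" (0 to 1); they miss things now and then, are a little off and sometimes report something else, mostly with a low value. They report only what shows in the picture. A call takes as long as a camera call.
- masks_of(camera, thing): "pixels" (420x560 bool, what is visible of it) and "location" ([column, row] in pixels, amid what is visible of it).
The state is a dict: "t": time; "qpos": joint angles; "qvel": joint speeds; "joint_torque": joint torques, N m; "ee_pos": TCP position; "orientation": TCP orientation; "ft_force": force on the tool from outside, world axes, zero at the start; "moment": the same for the moment, N m; "width": finger opening in mm.
Only numpy, scipy, OpenCV 4.12 (cv2) and the standard library are available. Lean on these libraries where they do the work, as an engineer would, in place of code of your own. Each camera call takes 0.05 s, during which the arm holds its last target. There are 200 camera calls.

TASK

Turn the carved wooden cover plate over and lay it face down, rosette underneath, on the two rails of the gluing cradle, pushed up snug against both side dowels and the end dowel so that its back can be braced. The grooved rack will hold the plate on end while you change your grip. Do not let the plate fall or topple, and leave the glue jar, the hammer and the cork sanding block where they are.

Things in the scene. Friction and masses are not known exactly. Their poses are not given: they have to be found in the camera images.
- plate_mid (a point): Centre (mid-thickness) of the loose hardwood cover plate: 48 mm wide (x), 110 mm long (y), 10 mm thick (z), about 90 g. +z points out of the carved face, which has a round raised rosette 30 mm across and 3 mm high in its middle; the other face is plain. It starts carved face up on the riser, its long edges overhanging about 6 mm each side.
- riser_top (a point): Middle of the top of the fixed wooden riser block on which the plate starts: 36 mm (x) by 90 mm (y), top 50 mm above the bench, on a 12 mm high foot 70 by 110 mm. z is up.
- rack_groove (a point): Floor centre of the groove in the fixed wooden rack, 10 mm above the bench. Groove along x, 40 mm long, ends open, 13 mm wide (y) up to 22 mm above its floor, then a mouth flaring to 21 mm wide at 31 mm. The plate, stood in it on a short end, overhangs 4 mm each side and stays up, leaning up to 8 degrees. Foot 80 by 100 mm, 10 mm high. z up.
- nest (a point): Where the plate's centre belongs in the fixed gluing cradle, 5 mm above the rails' tops (50 mm above the bench); plate length along y, either end first. Two rails carry its ends, 30 to 55 mm off centre (67 mm on +y), with an open gap 60 mm wide between for rosette and fingers; in x they span -18 to +36 mm. The foot, 12 mm high, reaches x -37 to 53, y -71 to 79 mm. z up.
- side_dowels (a point): Half-way between the cradle's two upright side dowels, at plate mid-height. Axes as the nest's, from which it lies 28 mm to +x. The dowels stand 43 mm to either side of it along y, are 8 mm in diameter, and their tops are 7 mm above it. The plate's long edge goes against both. The -x side of the cradle is open.
- end_dowel (a point): Axis of the cradle's single end dowel at plate mid-height: 8 mm in diameter, top 7 mm above, 59 mm to +y of the nest point. The plate's short end goes against it. The -y end of the cradle is open.
- jar_mid (a point): Middle of a glue jar, 60 mm diameter and 75 mm high, standing upright; leave it alone.
- hammer_mid (a point): A point in the middle of a hammer lying on the bench; x runs along it towards the head; leave it alone.
- sander_mid (a point): Centre of a cork sanding block, 70 by 110 by 28 mm high; leave it alone.

How it is judged:
By the outcome, as a careful person would: the job done as asked, in the order asked, and still so for the second after the job is handed in, with the robot touching nothing.
It also fails if it takes over 72 s, if anything falls off the work surface, if the arm or the gripper's body presses on something with over 40 N, if the wrist force passes 120 N, or if a joint passes its speed limit or range.

## Working session

There is one attempt and no reset: what is moved stays moved. The work goes in short steps, Python scripts to look and compute and a shell command to move; the robot and the scene stay as the last step left them, time stands still between calls to the robot, and variables do not carry over. Pictures are saved under pics/ and viewed, about 8 in all and at most 12, crops included, and the job is handed in when it is done.

```bash
mkdir -p pics; ls; cat > h.py <<'E'
import numpy as np, cv2
from workcell import get_obs, viewer, ctrl, masks_of
from scipy.spatial.transform import Rotation as R
def cloud(name):
    im,d=viewer.get_image(name); c=viewer.get_calibration(name)
    v,u=np.mgrid[:420,:560]; P=np.stack([(u-c['cx'])/c['fx']*d,(v-c['cy'])/c['fy']*d,d],-1)
    Rm=cv2.Rodrigues(np.array(c['rvec'],float))[0]
    W=(P-np.array(c['tvec']).ravel())@Rm
    W[d==0]=np.nan
    return im,W
E
python3 - <<'E'
from h import *
o=get_obs(); print(o)
for n in ['top','scene']:
    im,W=cloud(n); cv2.imwrite(f'pics/{n}0.png',im[...,::-1]); np.save(n+'0.npy',W)
    c=viewer.get_calibration(n); Rm=cv2.Rodrigues(np.array(c['rvec'],float))[0]; print(n,'cam at',-Rm.T@np.array(c['tvec']).ravel(), c['fx'])
    for t in ['plate_mid','riser_top','rack_groove','nest','jar_mid','hammer_mid','sander_mid']:
        for m in masks_of(n,t)[:1]:
            P=W[m['pixels']]; P=P[~np.isnan(P[:,0])]
            print(t,round(m['score'],2),np.round(m['location']),np.median(P,0).round(),np.percentile(P,2,axis=0).round(),np.percentile(P,98,axis=0).round())
E
```

```text
pics
{'t': 0.0, 'qpos': array([ 1.32601757e+00,  4.23835244e-01,  1.63071804e+00, -3.27774861e-05,
        1.08861467e+00, -1.90147681e-02]), 'qvel': array([-1.17167881e-03,  1.07265426e-03,  2.71699732e-04, -3.95797213e-04,
       -4.07308637e-05,  3.29171677e-04]), 'joint_torque': array([ 1.86394165e-03, -5.44607985e+01, -2.73677373e+01,  6.44506468e-02,
        2.25281983e-02, -9.04075227e-05]), 'ee_pos': array([139.75882262, 608.57775704, 221.89418785]), 'orientation': array([ 2.45674925e+00,  1.95648212e+00, -1.93631005e-03]), 'ft_force': array([ 0.09419671, -0.0230826 , -0.73719087]), 'moment': array([-0.02842208, -0.04944096,  0.01494813]), 'width': 87.64977050940256}
top cam at [ 444.88536913   -4.78063763 1202.01441396] 506.81305982730044
plate_mid 0.9 [260. 243.] [509.  26.  61.] [486. -27.  11.] [534.  80.  66.]
riser_top 0.77 [263. 259.] [483.  24.  12.] [475. -28.   8.] [543.  73.  17.]
rack_groove 0.88 [162. 226.] [548. 256.  12.] [511. 209.   5.] [588. 304.  42.]
nest 0.68 [369. 262.] [ 481. -232.   13.] [ 430. -305.    3.] [ 534. -158.   54.]
jar_mid 0.95 [338. 142.] 
[... 170 characters left out ...]
08. -324.   28.] [ 668. -380.    9.] [ 748. -270.   33.]
scene cam at [1377.81393819  186.7667992   716.16333293] 437.9281656722909
plate_mid 0.82 [296. 194.] [516.  24.  59.] [404. -32.  -1.] [536.  78.  64.]
riser_top 0.93 [301. 210.] [529.  25.  13.] [493. -30.   0.] [547.  77.  46.]
rack_groove 0.6 [388. 227.] [563. 257.  10.] [512. 208.   2.] [591. 303.  40.]
nest 0.93 [204. 189.] [ 498. -231.   14.] [ 421. -313.   -1.] [ 542. -158.   53.]
jar_mid 0.69 [201. 260.] [ 775. -140.   51.] [ 739. -168.    6.] [ 787. -118.   76.]
hammer_mid 0.56 [372. 286.] [754. 227.  23.] [722.  76.   9.] [797. 324.  27.]
sander_mid 0.65 [136. 241.] [ 725. -322.   27.] [ 677. -375.    4.] [ 755. -270.   30.]
```

```bash
python3 - <<'E'
from h import *
W=np.load('top0.npy'); im=cv2.imread('pics/top0.png')
def fit(lab,x0,x1,y0,y1,z0,z1):
    with np.errstate(invalid='ignore'):
        m=(W[...,0]>x0)&(W[...,0]<x1)&(W[...,1]>y0)&(W[...,1]<y1)&(W[...,2]>z0)&(W[...,2]<z1)
    P=W[m].astype(np.float32)
    r=cv2.minAreaRect(P[:,:2]); print(lab,len(P),'z',np.median(P[:,2]).round(1),[np.round(a,1) for a in r])
fit('plate',470,560,-60,110,55,72)
fit('riserfoot',440,580,-60,110,7,16)
fit('rackfoot',480,620,180,330,6,14)
fit('racktop',480,620,180,330,34,50)
fit('cradlefoot',400,560,-330,-130,8,16)
fit('rails',400,560,-330,-130,38,54)
fit('dowels',400,560,-330,-130,54.5,75)
a=cv2.resize(im[190:330,120:430],(800,361),interpolation=cv2.INTER_CUBIC)
s=cv2.imread('pics/scene0.png'); b=cv2.resize(s[150:255,170:450],(640,240),interpolation=cv2.INTER_CUBIC)
c=np.zeros((600,800,3),np.uint8); c[:361]=a; c[361:,:640]=b[:239]; cv2.imwrite('pics/c0.png',c)
E
```

```text
Traceback (most recent call last):
cv2.error: OpenCV(4.12.0) /io/opencv/modules/imgproc/src/convhull.cpp:143: error: (-215:Assertion failed) total >= 0 && (depth == CV_32F || depth == CV_32S) in function 'convexHull'
```

View pics/scene0.png

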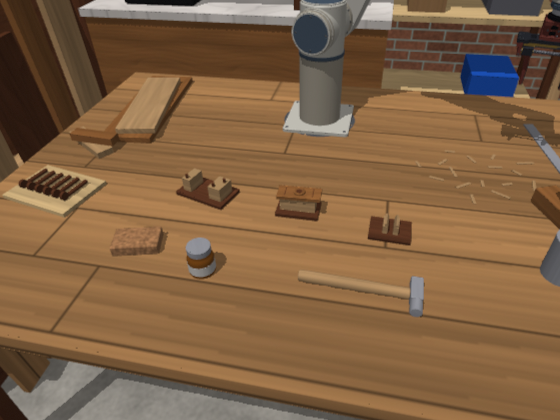

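The scene view shows the plate on the riser at about (299,192), the rack at (390,228), the cradle at (208,188), the jar at (200,257) and the hammer at (370,288).

```bash
python3 - <<'E'
from h import *
W=np.load('top0.npy'); im=cv2.imread('pics/top0.png')
def fit(lab,x0,x1,y0,y1,z0,z1):
    with np.errstate(invalid='ignore'):
        m=(W[...,0]>x0)&(W[...,0]<x1)&(W[...,1]>y0)&(W[...,1]<y1)&(W[...,2]>z0)&(W[...,2]<z1)
    P=W[m].astype(np.float32)
    r=cv2.minAreaRect(np.ascontiguousarray(P[:,:2])); print(lab,len(P),'z',np.median(P[:,2]).round(1),[np.round(a,1) for a in r],P[:,:2].mean(0))
    return P
fit('plate',470,560,-60,110,55,72)
fit('riserfoot',440,580,-60,110,7,16)
fit('rackfoot',480,620,180,330,6,14)
fit('racktop',480,620,180,330,34,50)
fit('cradlefoot',400,560,-330,-130,8,16)
fit('rail+',400,560,-230,-130,38,54)
fit('rail-',400,560,-330,-230,38,54)
print(fit('dowels',400,560,-330,-130,53.5,75).round())
a=cv2.resize(im[190:330,120:430],(800,361),interpolation=cv2.INTER_CUBIC)
s=cv2.imread('pics/scene0.png'); b=cv2.resize(s[150:255,170:450],(640,240),interpolation=cv2.INTER_CUBIC)
c=np.zeros((600,800,3),np.uint8); c[:361]=a; c[361:,:640]=b[:239]; cv2.imwrite('pics/c0.png',c)
E
```

```text
plate 1046 z 60.9 [array([509.5,  25.9]), array([ 47.5, 108.4]), np.float64(1.8)] [509.63904   26.604286]
riserfoot 372 z 12.2 [array([512.6,  30.5]), array([129.3, 152.9]), np.float64(1.7)] [503.02188   23.891743]
rackfoot 1079 z 10.7 [array([550.3, 252.6]), array([135.9, 136.2]), np.float64(88.7)] [549.70514 256.72086]
racktop 152 z 39.3 [array([550.6, 257.3]), array([37. , 39.5]), np.float64(87.1)] [550.1877 257.3258]
cradlefoot 1539 z 12.0 [array([ 483.4, -232.6]), array([155. , 102.4]), np.float64(68.5)] [ 480.1144 -231.4736]
rail+ 372 z 49.8 [array([ 495.9, -190.2]), array([37.7, 53.4]), np.float64(73.5)] [ 495.62106 -189.41028]
rail- 273 z 49.9 [array([ 469.8, -277.1]), array([26.6, 54. ]), np.float64(72.5)] [ 469.18802 -276.27402]
dowels 79 z 55.1 [array([ 483.1, -228.2]), array([118.6,  48.8]), np.float64(74.3)] [ 490.10196 -222.40633]
[[ 517. -196.   54.]
 [ 514. -199.   63.]
 [ 515. -202.   58.]
 [ 515. -203.   63.]
 [ 512. -180.   54.]
 [ 512. -187.   54.]
 [ 513. -198.   56.]
 [ 512. -199.   63.]
 [ 512. -201.   62.]
 [ 512. -202.   69.]
 [ 513. -207.   56.]
 [ 513. -212
[... 716 characters left out ...]
  62.]
 [ 490. -284.   56.]
 [ 490. -284.   63.]
 [ 488. -280.   62.]
 [ 488. -282.   63.]
 [ 488. -284.   64.]
 [ 488. -287.   62.]
 [ 483. -200.   55.]
 [ 485. -273.   54.]
 [ 486. -281.   57.]
 [ 486. -282.   61.]
 [ 486. -284.   62.]
 [ 486. -291.   55.]
 [ 480. -169.   54.]
 [ 483. -268.   54.]
 [ 479. -200.   54.]
 [ 481. -270.   57.]
 [ 481. -282.   54.]
 [ 476. -165.   54.]
 [ 479. -289.   54.]
 [ 474. -182.   55.]
 [ 477. -273.   54.]
 [ 472. -194.   54.]
 [ 470. -192.   54.]
 [ 470. -266.   54.]
 [ 463. -279.   55.]
 [ 461. -266.   54.]
 [ 458. -264.   54.]
 [ 454. -272.   56.]
 [ 452. -277.   54.]
 [ 449. -264.   54.]
 [ 447. -268.   54.]
 [ 448. -275.   55.]
 [ 445. -273.   54.]]
```

View pics/c0.png

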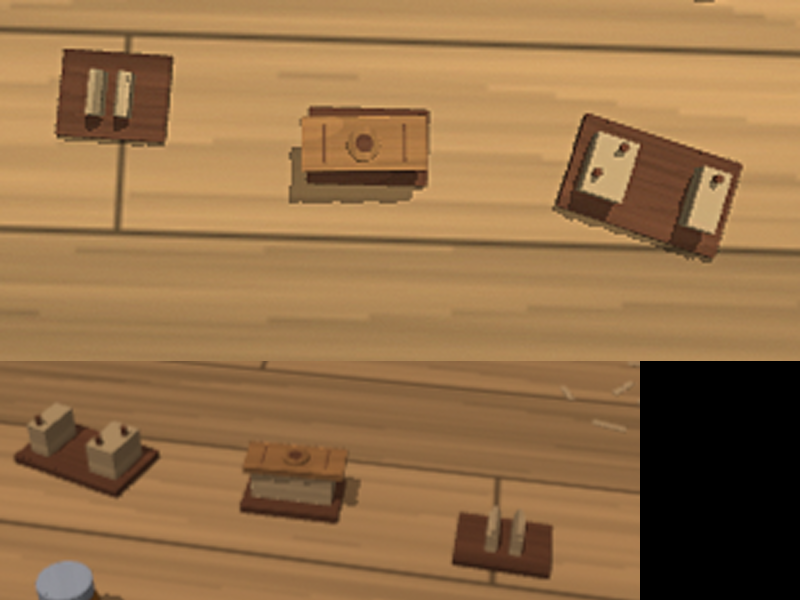

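The top view, where up is +x and left is +y, shows:
- The rack at (115,97).
- The plate face up at (365,142), with a yaw of about +2°.
- The cradle at (648,185), with its side dowels at (622,148) and (716,180) and the end dowel at (597,174).

I'll travel toward the plate with some wrist variation, so I can fit the arm kinematics.

```bash
cat > log.py <<'E'
import json;from h import *
o=get_obs()
with open('log.jsonl','a') as f: f.write(json.dumps({k:np.array(v).tolist() for k,v in o.items()})+'\n')
Rm=R.from_rotvec(o['orientation']).as_matrix()
print('q',o['qpos'].round(3),'p',o['ee_pos'].round(1),'x',Rm[:,0].round(3),'z',Rm[:,2].round(3),'F',o['ft_force'].round(1),'w',round(o['width'],1),'t',round(o['t'],2))
E
python3 log.py >/dev/null
python3 -m inch '[{"tx":-4,"ty":4,"tz":-1},{"tx":-4,"ty":4,"tz":-1},{"tx":-4,"ty":4,"tz":-1},{"ax":10},{"ax":10},{"ax":10},{}]'; python3 log.py
python3 -m inch '[{"ax":-10},{"ax":-10},{"ax":-10},{"tx":-4,"ty":4},{"tx":-4,"ty":4},{"tx":-4,"ty":4},{"ay":10},{"ay":10},{"ay":10},{}]'; python3 log.py
python3 -m inch '[{"ay":-10},{"ay":-10},{"ay":-10},{"az":10},{"az":10},{"az":10},{}]'; python3 log.py
```

```text
q [ 1.326  0.423  1.63  -0.     1.089 -0.019] p [139.9 609.1 222.7] x [0.224 0.975 0.   ] z [ 0.  0. -1.] F [ 0.7 -0.1  0.2] w 87.7 t 0.8
q [ 1.326  0.423  1.63  -0.     1.089 -0.019] p [139.9 609.1 222.7] x [0.224 0.975 0.   ] z [ 0.  0. -1.] F [ 0.7 -0.1  0.2] w 87.7 t 0.8
q [ 1.326  0.423  1.63  -0.     1.089 -0.019] p [139.9 609.1 222.7] x [0.224 0.975 0.   ] z [ 0.  0. -1.] F [ 0.7 -0.1  0.2] w 87.7 t 0.8$[0]: bad value
$[0]: bad value
$[0]: bad value
```

```bash
rm log.jsonl
python3 -m inch '[{"tx":-4,"ty":4,"tz":-1,"ax":0,"ay":0,"az":0,"jaw":1}]'; python3 log.py
```

```text
t: 0.92
ee_pos: [169.2, 562.4, 232.0]
orientation: [-2.454, -1.961, -0.0]
ft_force: [1.4, -0.0, -0.2]
width: 87.9
q [ 1.258  0.357  1.708  0.     1.076 -0.09 ] p [169.2 562.4 232. ] x [0.221 0.975 0.   ] z [-0.  0. -1.] F [ 1.4 -0.  -0.2] w 87.9 t 0.93
```

```bash

python3 -m inch '[{"tx":-4,"ty":4,"tz":-1,"ax":0,"ay":0,"az":0,"jaw":1},{"tx":-4,"ty":4,"tz":0,"ax":0,"ay":0,"az":0,"jaw":1},{"tx":0,"ty":0,"tz":0,"ax":10,"ay":0,"az":0,"jaw":1},{"tx":0,"ty":0,"tz":0,"ax":10,"ay":0,"az":0,"jaw":1},{"tx":0,"ty":0,"tz":0,"ax":0,"ay":0,"az":0,"jaw":1},{"tx":0,"ty":0,"tz":0,"ax":0,"ay":0,"az":0,"jaw":1}]' >/dev/null; python3 log.py
python3 -m inch '[{"tx":0,"ty":0,"tz":0,"ax":-10,"ay":0,"az":0,"jaw":1},{"tx":0,"ty":0,"tz":0,"ax":-10,"ay":0,"az":0,"jaw":1},{"tx":-4,"ty":4,"tz":0,"ax":0,"ay":0,"az":0,"jaw":1},{"tx":-4,"ty":4,"tz":0,"ax":0,"ay":0,"az":0,"jaw":1},{"tx":-4,"ty":4,"tz":0,"ax":0,"ay":0,"az":0,"jaw":1},{"tx":0,"ty":0,"tz":0,"ax":0,"ay":10,"az":0,"jaw":1},{"tx":0,"ty":0,"tz":0,"ax":0,"ay":10,"az":0,"jaw":1},{"tx":0,"ty":0,"tz":0,"ax":0,"ay":0,"az":0,"jaw":1},{"tx":0,"ty":0,"tz":0,"ax":0,"ay":0,"az":0,"jaw":1}]'>/dev/null; python3 log.py
python3 -m inch '[{"tx":0,"ty":0,"tz":0,"ax":0,"ay":-10,"az":0,"jaw":1},{"tx":0,"ty":0,"tz":0,"ax":0,"ay":-10,"az":0,"jaw":1},{"tx":0,"ty":0,"tz":0,"ax":0,"ay":0,"az":10,"jaw":1},{"tx":0,"ty":0,"tz":0,"ax":0,"ay":0,"az":10,"jaw":1},{"tx":0,"ty":0,"tz":0,"ax":0,"ay":0,"az":0,"jaw":1}]'>/dev/null; python3 log.py
cat > kin.py <<'E'
from h import *; import json
from scipy.optimize import least_squares
def fk(q,g):
    a1,d1,a2,a3,d4,d6=g
    r=lambda ax,t:R.from_euler(ax,t)
    R1=r('z',q[0]);R2=R1*r('y',q[1]);R3=R2*r('y',q[2]);R4=R3*r('z',S4*q[3]);R5=R4*r('y',q[4]);R6=R5*r('z',S6*q[5])*r('z',np.pi)
    p=R1.apply([a1,0,d1])+R2.apply([0,0,a2])+R3.apply([a3,0,d4])+R5.apply([0,0,d6])
    return p,R6
S4=S6=1
G0=[0,300,400,0,350,300]
E
python3 - <<'E'
import kin; from kin import *
L=[json.loads(l) for l in open('log.jsonl')]
for s4 in (1,-1):
  for s6 in (1,-1):
    kin.S4,kin.S6=s4,s6
    e=[np.degrees((fk(np.array(l['qpos']),G0)[1].inv()*R.from_rotvec(l['orientation'])).magnitude()) for l in L]
    f=least_squares(lambda g:np.concatenate([fk(np.array(l['qpos']),g)[0]-l['ee_pos'] for l in L]),G0)
    print(s4,s6,np.round(e,1),f.x.round(1),np.abs(f.fun).max().round(2),np.linalg.svd(f.jac)[1].round(2))
E
```

```text
q [ 0.904  0.316  1.789  0.335  1.209 -0.587] p [230.  465.1 242.5] x [ 0.224  0.975 -0.001] z [-0.331  0.075 -0.94 ] F [ 0.2 -0.4  0.1] w 87.6 t 1.68
q [ 0.605  0.027  2.152  0.35   0.731 -0.975] p [320.3 322.3 243.5] x [0.209 0.917 0.341] z [ 0.077  0.332 -0.94 ] F [ 0.1 -0.2  1.5] w 87.8 t 2.8
q [ 0.765  0.142  1.972 -0.003  1.027 -0.233] p [320.4 323.  243. ] x [ 0.541  0.841 -0.   ] z [ 0.002 -0.002 -1.   ] F [ 0.1 -0.7  0.9] w 87.6 t 3.42
1 1 [0. 0. 0. 0.] [-46.6 303.3 598.6  49.1 512.5 346. ] 12.41 [3.96 2.85 0.41 0.23 0.06 0.02]
1 -1 [ 10.3  67.3 111.8  26.7] [-46.6 303.3 598.6  49.1 512.5 346. ] 12.41 [3.96 2.85 0.41 0.23 0.06 0.02]
-1 1 [ 0.  38.3 40.1  0.3] [ 712.8  451.5   19.7  511.6   63.2 -246.8] 55.63 [3.96 2.85 0.41 0.23 0.06 0.02]
-1 -1 [10.3 63.4 84.9 26.9] [ 712.8  451.5   19.7  511.6   63.2 -246.8] 55.63 [3.96 2.85 0.41 0.23 0.06 0.02]
```

```bash
cat > kin.py <<'E'
from h import *; import json
from scipy.optimize import least_squares
r=lambda ax,t:R.from_euler(ax,t)
def fk(q,g):
    a1,d1,a2,a3,d4,d6,w4,w5,s=g
    R1=r('z',q[0]);R2=R1*r('y',q[1]);R3=R2*r('y',q[2]);R4=R3*r('z',q[3]);R5=R4*r('y',q[4]);R6=R5*r('z',q[5])*r('z',np.pi)
    return R1.apply([a1,s,d1])+R2.apply([0,0,a2])+R3.apply([a3,0,d4])+R4.apply([w4,0,0])+R5.apply([w5,0,d6]),R6
G0=np.array([0,330,380,0,400,280,0,0,0.])
def fit():
    L=[json.loads(l) for l in open('log.jsonl')]
    L=L+[dict(qpos=[1.326,.423,1.63,0,1.089,-.019],ee_pos=[139.898,609.125,222.675])]
    f=least_squares(lambda g:np.concatenate([np.concatenate([fk(np.array(l['qpos']),g)[0]-l['ee_pos'] for l in L]),(g-G0)*.003]),G0)
    return f.x,f.fun[:-9].reshape(-1,3)
E
python3 -c "
from kin import *
g,e=fit();print(g.round(1),e.round(1))"
```

```text
[-2.000e-01  3.121e+02  5.636e+02  7.760e+01  4.850e+02  3.099e+02
 -3.000e-01  0.000e+00  1.190e+01] [[ 0.   0.1 -0. ]
 [-0.   0.   0. ]
 [ 0.  -0.  -0. ]
 [-0.  -0.   0. ]
 [-0.  -0.1  0. ]]
```

```bash
cat >> kin.py <<'E'
LO=np.array([-3,-.9,.09,-1.31,.11,-2.54])+.03;HI=np.array([3,2.11,2.58,4.45,2.69,2.54])-.03
def ik(p,Rm,g,seeds):
    best=None
    for q0 in seeds:
        f=least_squares(lambda q:np.concatenate([(fk(q,g)[0]-p)/100,(fk(q,g)[1].inv()*Rm).as_rotvec()]),np.clip(q0,LO+1e-3,HI-1e-3),bounds=(LO,HI))
        if best is None or f.cost<best.cost: best=f
        if best.cost<1e-6: break
    return best.x,best.cost
def frame(z,x):
    z=np.array(z,float);z/=np.linalg.norm(z);x=np.array(x,float);x-=z*(x@z);x/=np.linalg.norm(x)
    return R.from_matrix(np.stack([x,np.cross(z,x),z],1))
def grasp(c,s,e,yaw,jx):
    """tool pointing (side s along yawed y) at elevation -e deg, jaw x dir jx*; c=grasp point. returns TCP"""
    Rz=r('z',np.radians(yaw)); e=np.radians(e)
    z=Rz.apply([0,s*np.cos(e),-np.sin(e)]); return np.array(c)+19*z, frame(z,Rz.apply([jx,0,0]))
rng=np.random.default_rng(0)
SEEDS=[rng.uniform(LO,HI) for _ in range(25)]
E
cat > feas.py <<'E'
from kin import *
g,_=fit()
def show(lab,c,yaw,ss,es):
  for s in ss:
    for jx in (1,-1):
      for e in es:
        p,Rm=grasp(c,s,e,yaw,jx); q,co=ik(p,Rm,g,SEEDS)
        if co<1e-6: print(lab,'s',s,'jx',jx,'e',e,q.round(2))
show('rack',(550,257,67),-3,(1,-1),(0,20,40,60))
show('riser',(509.5,26,55),1.8,(1,-1),(90,70,50,30))
show('cradle',(473,-233,55),-16.8,(1,-1),(90,70,50,30))
E
time python3 feas.py
```

```text
rack s 1 jx 1 e 0 [-0.08  1.12  1.8   1.54  1.58 -1.35]
rack s 1 jx 1 e 20 [-0.05  0.93  1.88  1.45  1.24 -1.22]
rack s 1 jx 1 e 40 [ 0.04  0.76  1.91  1.28  0.92 -0.97]
rack s 1 jx 1 e 60 [ 0.18  0.65  1.89  0.88  0.68 -0.49]
rack s 1 jx -1 e 0 [-0.08  1.12  1.8   1.54  1.58  1.79]
rack s 1 jx -1 e 20 [-0.05  0.93  1.88  1.45  1.24  1.92]
rack s 1 jx -1 e 40 [0.04 0.76 1.91 1.28 0.92 2.18]
rack s -1 jx 1 e 0 [ 0.75  1.25  1.19 -0.9   2.05  1.05]
rack s -1 jx 1 e 20 [ 0.74  1.09  1.3  -0.74  1.78  1.06]
rack s -1 jx 1 e 40 [ 0.69  0.92  1.43 -0.6   1.48  1.02]
rack s -1 jx 1 e 60 [ 0.61  0.78  1.57 -0.44  1.17  0.91]
rack s -1 jx -1 e 0 [ 0.75  1.25  1.19 -0.9   2.05 -2.1 ]
rack s -1 jx -1 e 20 [ 0.74  1.09  1.3  -0.74  1.78 -2.08]
rack s -1 jx -1 e 40 [ 0.69  0.92  1.43 -0.6   1.48 -2.12]
rack s -1 jx -1 e 60 [ 0.61  0.78  1.57 -0.44  1.17 -2.23]
riser s 1 jx 1 e 90 [ 0.03  0.56  1.98 -0.    0.6  -0.  ]
riser s 1 jx 1 e 70 [-0.17  0.6   1.96  0.53  0.72 -0.63]
riser s 1 jx 1 e 50 [-0.32  0.71  1.91  0.81  0.98 -0.98]
riser s 1 jx 1 e 30 [-0.43  0.87  1.84  0.94  1.27 -1.17]
riser s 
[... 584 characters left out ...]
cradle s 1 jx 1 e 50 [-0.8   0.75  1.81  0.69  1.09 -0.99]
cradle s 1 jx 1 e 30 [-0.89  0.91  1.71  0.82  1.38 -1.13]
cradle s 1 jx -1 e 70 [-0.66  0.63  1.89  0.46  0.81  2.43]
cradle s 1 jx -1 e 50 [-0.8   0.75  1.81  0.69  1.09  2.15]
cradle s 1 jx -1 e 30 [-0.89  0.91  1.71  0.82  1.38  2.01]
cradle s -1 jx 1 e 90 [-0.48  0.58  1.94 -0.    0.62 -0.19]
cradle s -1 jx 1 e 70 [-0.29  0.6   1.96 -0.59  0.67  0.48]
cradle s -1 jx 1 e 50 [-0.12  0.71  1.94 -0.94  0.9   0.93]
cradle s -1 jx 1 e 30 [-0.01  0.87  1.88 -1.1   1.2   1.16]
cradle s -1 jx -1 e 50 [-0.12  0.71  1.94 -0.94  0.9  -2.22]
cradle s -1 jx -1 e 30 [-0.01  0.87  1.88 -1.1   1.2  -1.98]
real	0m7.629s
user	0m8.171s
sys	0m0.133s
```

```bash
cat > go.py <<'E'
from kin import *; import sys
def plan(c,s,e,yaw,back=0,jx=1):
    o=get_obs(); p,Rm=grasp(c,s,e,yaw,jx); p=p-back*Rm.as_matrix()[:,2]
    R0=R.from_rotvec(o['orientation']); d=(p-o['ee_pos'])/10; rv=np.degrees((R0.inv()*Rm).as_rotvec())
    print('tcp',o['ee_pos'].round(1),'target',p.round(1),'world d cm',d.round(2))
    print('shift first, now axes',R0.inv().apply(d).round(2),'then turn',rv.round(1),'mag',np.linalg.norm(rv).round(1))
    print('turn first, then shift',Rm.inv().apply(d).round(2))
if __name__=='__main__':
    a=[float(v) for v in sys.argv[1:]]; plan(a[:3],*a[3:])
E
python3 go.py 509.2 35.9 55 -1 70 1.8 120
```

```text
tcp [320.4 323.  243. ] target [508.1  70.4 149.9] world d cm [ 18.77 -25.26  -9.31]
shift first, now axes [-11.08  29.43   9.38] then turn [-18.3  -9.7  54.9] mag 58.6
turn first, then shift [17.97 21.09 17.58]
```

```bash
python3 -m inch '[{"tx":-1.85,"ty":4.9,"tz":1.2,"ax":0,"ay":0,"az":0,"jaw":1},{"tx":-1.85,"ty":4.9,"tz":1.2,"ax":0,"ay":0,"az":0,"jaw":1},{"tx":-1.85,"ty":4.9,"tz":1.2,"ax":0,"ay":0,"az":0,"jaw":1},{"tx":-1.85,"ty":4.9,"tz":1.2,"ax":0,"ay":0,"az":0,"jaw":1},{"tx":-1.85,"ty":4.9,"tz":1.2,"ax":0,"ay":0,"az":0,"jaw":1},{"tx":-1.85,"ty":4.9,"tz":1.2,"ax":-3.05,"ay":-1.6,"az":9.15,"jaw":1},{"tx":0,"ty":0,"tz":0,"ax":-3.05,"ay":-1.6,"az":9.15,"jaw":1},{"tx":0,"ty":0,"tz":0,"ax":-3.05,"ay":-1.6,"az":9.15,"jaw":1},{"tx":0,"ty":0,"tz":0,"ax":-3.05,"ay":-1.6,"az":9.15,"jaw":1},{"tx":0,"ty":0,"tz":0,"ax":-3.05,"ay":-1.6,"az":9.15,"jaw":1},{"tx":0,"ty":0,"tz":0,"ax":-3.05,"ay":-1.6,"az":9.15,"jaw":1},{"tx":0,"ty":0,"tz":0,"ax":0,"ay":0,"az":0,"jaw":1}]'; python3 log.py; python3 go.py 509.2 35.9 55 -1 70 1.8 0
```

```text
t: 4.92
ee_pos: [507.5, 69.8, 170.6]
orientation: [2.794, 0.048, 0.008]
ft_force: [0.1, -0.5, -0.6]
width: 87.6
q [ 0.312  0.388  1.884 -0.398  1.007  0.516] p [507.5  69.8 170.6] x [ 0.999  0.034 -0.   ] z [ 0.011 -0.341 -0.94 ] F [ 0.1 -0.5 -0.6] w 87.6 t 4.92
tcp [507.5  69.8 170.6] target [509.4  29.4  37.1] world d cm [  0.19  -4.04 -13.34]
shift first, now axes [ 0.06 -0.74 13.92] then turn [-0.1 -0.   0.1] mag 0.2
turn first, then shift [ 0.07 -0.76 13.92]
```

```bash
python3 -m inch '[{"tx":0,"ty":-0.75,"tz":3.5,"ax":0,"ay":0,"az":0,"jaw":1},{"tx":0,"ty":0,"tz":3.5,"ax":0,"ay":0,"az":0,"jaw":1},{"tx":0,"ty":0,"tz":3.5,"ax":0,"ay":0,"az":0,"jaw":1},{"tx":0.05,"ty":0,"tz":3.4,"ax":0,"ay":0,"az":0,"jaw":1},{"tx":0,"ty":0,"tz":0,"ax":0,"ay":0,"az":0,"jaw":1},{"tx":0,"ty":0,"tz":0,"ax":0,"ay":0,"az":0,"jaw":0.6}]'; python3 log.py; python3 - <<'E'
from h import *
im,W=cloud('scene'); cv2.imwrite('pics/s1.png',cv2.resize(im[130:260,200:420,::-1],(800,473),interpolation=cv2.INTER_CUBIC))
E
```

```text
t: 5.68
ee_pos: [508.9, 28.6, 38.3]
orientation: [2.795, 0.042, 0.008]
ft_force: [0.6, 0.9, 0.9]
width: 80.9
q [ 0.236  0.603  1.953 -0.523  0.729  0.624] p [508.9  28.6  38.3] x [1.    0.03  0.001] z [ 0.011 -0.339 -0.941] F [0.6 0.9 0.9] w 80.9 t 5.67
```

View pics/s1.png

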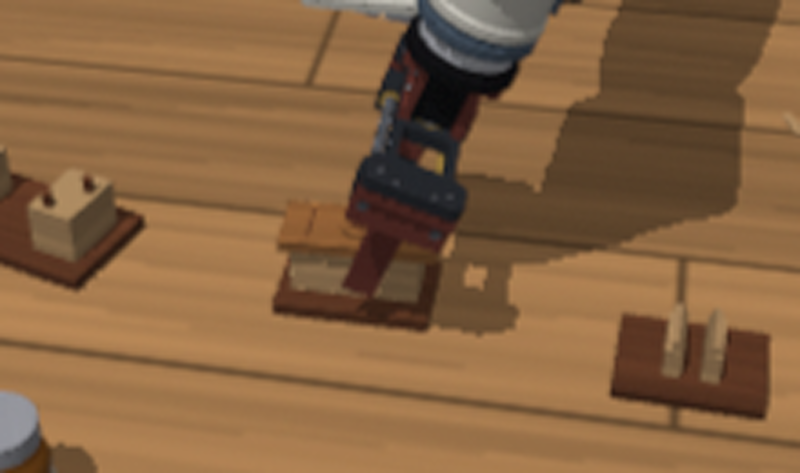

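The near finger at (370,260) straddles the plate at its long edge, as planned, so I'll close and lift.

```bash
python3 -m inch '[{"tx":0,"ty":0,"tz":0,"ax":0,"ay":0,"az":0,"jaw":0},{"tx":0,"ty":0,"tz":0,"ax":0,"ay":0,"az":0,"jaw":0},{"tx":0,"ty":0,"tz":0,"ax":0,"ay":0,"az":0,"jaw":0},{"tx":0,"ty":0,"tz":0,"ax":0,"ay":0,"az":0,"jaw":0},{"tx":0,"ty":0,"tz":0,"ax":0,"ay":0,"az":0,"jaw":0},{"tx":0,"ty":0,"tz":0,"ax":0,"ay":0,"az":0,"jaw":0}]'; python3 log.py; python3 -m inch '[{"tx":0,"ty":0,"tz":-0.5,"ax":0,"ay":0,"az":0,"jaw":0},{"tx":0,"ty":0,"tz":-1.5,"ax":0,"ay":0,"az":0,"jaw":0},{"tx":0,"ty":0,"tz":-4,"ax":0,"ay":0,"az":0,"jaw":0},{"tx":0,"ty":0,"tz":-5,"ax":0,"ay":0,"az":0,"jaw":0},{"tx":0,"ty":0,"tz":-4,"ax":0,"ay":0,"az":0,"jaw":0},{"tx":0,"ty":0,"tz":-1,"ax":0,"ay":0,"az":0,"jaw":0}]'; python3 log.py; python3 go.py 548 257 180 1 20 -3 0
```

```text
t: 6.48
ee_pos: [508.5, 28.5, 37.9]
orientation: [2.795, 0.039, 0.008]
ft_force: [-0.5, 1.4, 6.8]
width: 47.7
q [ 0.236  0.603  1.954 -0.523  0.729  0.627] p [508.5  28.5  37.9] x [1.    0.028 0.001] z [ 0.011 -0.34  -0.94 ] F [-0.5  1.4  6.8] w 47.7 t 6.47
t: 7.22
ee_pos: [507.8, 84.0, 190.7]
orientation: [2.796, 0.039, 0.014]
ft_force: [-0.0, -0.1, -1.5]
width: 47.9
q [ 0.336  0.363  1.862 -0.382  1.053  0.522] p [507.8  84.  190.7] x [1.    0.029 0.005] z [ 0.015 -0.338 -0.941] F [-0.  -0.1 -1.5] w 47.9 t 7.22
tcp [507.8  84.  190.7] target [548.9 274.8 173.5] world d cm [ 4.11 19.08 -1.72]
shift first, now axes [  4.65 -18.43  -4.77] then turn [89.7  1.9  4.8] mag 89.9
turn first, then shift [ 3.1  -4.97 18.7 ]
```

```bash
python3 -m inch '[{"tx":0,"ty":0,"tz":0,"ax":9.97,"ay":0.2,"az":0.53,"jaw":0},{"tx":0,"ty":0,"tz":0,"ax":9.97,"ay":0.2,"az":0.53,"jaw":0},{"tx":0,"ty":0,"tz":0,"ax":9.97,"ay":0.2,"az":0.53,"jaw":0},{"tx":0,"ty":0,"tz":0,"ax":9.97,"ay":0.2,"az":0.53,"jaw":0},{"tx":0,"ty":0,"tz":0,"ax":9.97,"ay":0.2,"az":0.53,"jaw":0},{"tx":0,"ty":0,"tz":0,"ax":9.97,"ay":0.2,"az":0.53,"jaw":0},{"tx":0,"ty":0,"tz":0,"ax":9.97,"ay":0.2,"az":0.53,"jaw":0},{"tx":0,"ty":0,"tz":0,"ax":9.97,"ay":0.2,"az":0.53,"jaw":0},{"tx":0,"ty":0,"tz":0,"ax":9.97,"ay":0.2,"az":0.53,"jaw":0},{"tx":0,"ty":0,"tz":0,"ax":0,"ay":0,"az":0,"jaw":0},{"tx":0,"ty":0,"tz":0,"ax":0,"ay":0,"az":0,"jaw":0}]'; python3 log.py; python3 go.py 548 257 180 1 20 -3 0
```

```text
t: 8.6
ee_pos: [506.4, 82.8, 187.6]
orientation: [-1.924, 0.054, -0.029]
ft_force: [0.3, 0.1, -0.3]
width: 47.9
q [-0.421  0.677  1.929  1.078  1.447 -1.064] p [506.4  82.8 187.6] x [ 0.999 -0.052 -0.007] z [ 0.046  0.937 -0.347] F [ 0.3  0.1 -0.3] w 47.9 t 8.6
tcp [506.4  82.8 187.6] target [548.9 274.8 173.5] world d cm [ 4.25 19.21 -1.41]
shift first, now axes [ 3.26 -5.42 18.68] then turn [ 0.3  0.2 -0.3] mag 0.5
turn first, then shift [ 3.24 -5.31 18.71]
```

```bash
python3 -m inch '[{"tx":0.65,"ty":-1.08,"tz":3.74,"ax":0,"ay":0,"az":0,"jaw":0},{"tx":0.65,"ty":-1.08,"tz":3.74,"ax":0,"ay":0,"az":0,"jaw":0},{"tx":0.65,"ty":-1.08,"tz":3.74,"ax":0,"ay":0,"az":0,"jaw":0},{"tx":0.65,"ty":-1.08,"tz":3.74,"ax":0,"ay":0,"az":0,"jaw":0},{"tx":0.65,"ty":-1.08,"tz":3.74,"ax":0.3,"ay":0.2,"az":-0.3,"jaw":0},{"tx":0,"ty":0,"tz":0,"ax":0,"ay":0,"az":0,"jaw":0},{"tx":0,"ty":0,"tz":0,"ax":0,"ay":0,"az":0,"jaw":0}]'; python3 log.py; cat > vert.py <<'E'
from h import *; import sys
W0={'top':np.load('top0.npy'),'scene':np.load('scene0.npy')}
o=get_obs(); print('tcp',o['ee_pos'].round(1))
tiles=[]
for n in ('top','scene'):
    im,W=cloud(n); ms=masks_of(n,'plate_mid')
    with np.errstate(invalid='ignore'):
        B=W0[n]; m=(abs(B[...,0]-550)<28)&(abs(B[...,1]-257)<17)&(B[...,2]>33)&(B[...,2]<44)
        P=B[m]; print(n,'rack posts',len(P),'mean',P.mean(0).round(1),'y lim',np.percentile(P[:,1],[1,99]).round(1),'x lim',np.percentile(P[:,0],[1,99]).round(1))
    if ms:
        p=ms[0]; P=W[p['pixels']]; P=P[~np.isnan(P[:,0])]
        P=P[np.linalg.norm(P-np.median(P,0),axis=1)<85]
        c=P.mean(0); u,s,vt=np.linalg.svd(P-c,full_matrices=False)
        print(n,'plate',round(p['score'],2),p['location'],len(P),'c',c.round(1),'lo',np.percentile(P,1,axis=0).round(1),'hi',np.percentile(P,99,axis=0).round(1),'normal',vt[2].round(3),'rms',(s/len(P)**.5).round(1))
        np.save(f'pl_{n}.npy',P)
    cols=(100,240) if n=='top' else (290,470); rows=(160,270) if n=='top' else (130,260)
    tiles.append(cv2.resize(im[rows[0]:rows[1],cols[0]:cols[1],::-1],(400,int(400*(rows[1]-rows[0])/(cols[1]-cols[0]))),interpolation=cv2.INTER_CUBIC))
h=max(t.shape[0] for t in tiles); c=np.zeros((h,800,3),np.uint8)
for i,t in enumerate(tiles): c[:t.shape[0],400*i:400*i+400]=t
cv2.imwrite(sys.argv[1],c)
E
python3 vert.py pics/v1.png
```

```text
t: 9.48
ee_pos: [548.8, 275.3, 175.4]
orientation: [-1.917, 0.048, -0.038]
ft_force: [-0.6, 0.0, 0.0]
width: 47.6
q [-0.051  0.704  1.928  1.397  1.269 -1.037] p [548.8 275.3 175.4] x [ 0.999 -0.052  0.003] z [ 0.05   0.939 -0.34 ] F [-0.6  0.   0. ] w 47.6 t 9.47
tcp [548.8 275.3 175.4]
top rack posts 150 mean [549.9 257.2  38.7] y lim [240.4 273.9] x lim [530.4 569.6]
top plate 0.79 [146.0, 218.2] 430 c [547.9 256.1 191.8] lo [524.7 251.3 121.1] hi [570.9 264.6 229.9] normal [-0.046 -0.998  0.045] rms [34.1 13.4  2.5]
scene rack posts 93 mean [551.4 257.6  38.2] y lim [240.5 273.2] x lim [528.5 571.1]
scene plate 0.73 [399.7, 167.1] 208 c [565.1 256.2 184.4] lo [526.9 251.4 118.8] hi [575.4 261.2 227.2] normal [-0.008 -1.     0.006] rms [38.7 10.7  3. ]
```

View pics/v1.png

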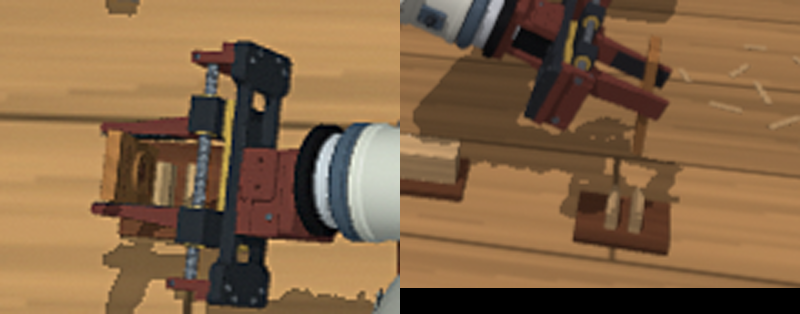

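The top view (left) shows the plate upright at (112,170) with its carved face toward the gripper, next to the rack posts at (180,185). The scene view (right) shows it upright at (650,80), above the rack at (625,210).

```bash
python3 - <<'E'
import numpy as np
for n in ('top','scene'):
    P=np.load(f'pl_{n}.npy')
    for a,b in ((115,135),(135,155),(195,215),(215,226),(226,235)):
        Q=P[(P[:,2]>a)&(P[:,2]<b)]
        if len(Q)>3: print(n,a,b,len(Q),'y',np.percentile(Q[:,1],[2,50,98]).round(1),'x',np.percentile(Q[:,0],[2,50,98]).round(1), 'fit slope',np.polyfit(Q[:,0]-550,Q[:,1],1).round(3))
E
python3 go.py 549.5 257 95 1 20 -3 0
```

```text
top 115 135 40 y [253.8 255.1 256.7] x [529.2 549.  571.1] fit slope [-5.00000e-02  2.55156e+02]
top 135 155 41 y [253.  254.9 256.4] x [528.  551.8 570.6] fit slope [-5.20000e-02  2.54939e+02]
top 195 215 67 y [253.8 255.1 257. ] x [524.9 545.6 569.6] fit slope [-5.50000e-02  2.54978e+02]
top 215 226 68 y [253.8 256.4 264.4] x [524.  547.7 569.8] fit slope [-2.80000e-02  2.57383e+02]
top 226 235 90 y [254.2 259.7 264.8] x [526.5 547.9 569.8] fit slope [-6.50000e-02  2.59605e+02]
scene 115 135 31 y [251.5 255.9 261.1] x [551.8 572.  575.8] fit slope [1.55000e-01 2.52797e+02]
scene 135 155 38 y [251.7 256.  261.2] x [549.4 571.4 574.7] fit slope [2.05000e-01 2.52002e+02]
scene 195 215 42 y [251.4 255.9 261.1] x [561.7 571.1 573.7] fit slope [1.75000e-01 2.52381e+02]
scene 215 226 58 y [251.9 256.9 261.1] x [527. 561. 573.] fit slope [-6.10000e-02  2.57184e+02]
scene 226 235 13 y [253.1 256.7 260.3] x [540.2 554.7 571.8] fit slope [-6.60000e-02  2.56932e+02]
tcp [549.4 274.1 174.5] target [550.4 274.8  88.5] world d cm [ 0.1   0.08 -8.6 ]
shift first, now axes [0.09 8.07 3.  ] then turn [-0.2 -0.2  0. ] mag 0.2
turn first, then shift [0.1  8.06 3.02]
```

```bash
python3 -m inch '[{"tx":0.1,"ty":1.97,"tz":0.71,"ax":0,"ay":0,"az":0,"jaw":0},{"tx":0,"ty":1.97,"tz":0.71,"ax":0,"ay":0,"az":0,"jaw":0},{"tx":0,"ty":1.97,"tz":0.71,"ax":0,"ay":0,"az":0,"jaw":0},{"tx":0,"ty":0,"tz":0,"ax":0,"ay":0,"az":0,"jaw":0},{"tx":0,"ty":0,"tz":0,"ax":0,"ay":0,"az":0,"jaw":0}]'; python3 vert.py pics/v2.png;  python3 - <<'E'
import numpy as np
for n in ('top','scene'):
    P=np.load(f'pl_{n}.npy')
    for a,b in ((50,75),(75,95),(130,150),(150,161),(161,175)):
        Q=P[(P[:,2]>a)&(P[:,2]<b)]
        if len(Q)>3: print(n,a,b,len(Q),'y',np.percentile(Q[:,1],[2,50,98]).round(1),'x',np.percentile(Q[:,0],[2,50,98]).round(1))
E
```

```text
t: 10.3
ee_pos: [550.4, 274.4, 111.8]
orientation: [-1.916, 0.052, -0.037]
ft_force: [-1.2, -0.4, -0.8]
width: 47.8
tcp [550.4 274.4 111.8]
top rack posts 150 mean [549.9 257.2  38.7] y lim [240.4 273.9] x lim [530.4 569.6]
top plate 0.9 [152.6, 221.9] 359 c [549.2 255.4 129.4] lo [526.1 250.8  59.2] hi [572.4 263.7 166.5] normal [ 0.055  0.997 -0.046] rms [33.7 13.4  2.5]
scene rack posts 93 mean [551.4 257.6  38.2] y lim [240.5 273.2] x lim [528.5 571.1]
scene plate 0.66 [395.3, 190.0] 141 c [567.8 256.2 117.7] lo [535.7 251.9  58.4] hi [575.1 261.  164. ] normal [-0.011 -1.     0.003] rms [39.2  9.   2.6]
top 50 75 40 y [253.3 254.2 255.7] x [530.1 550.9 571.8]
top 75 95 26 y [252.6 254.1 256. ] x [530.5 549.4 572.7]
top 130 150 49 y [252.5 254.3 255.6] x [526.3 548.9 570.2]
top 150 161 44 y [252.7 254.5 263.4] x [525.3 549.9 572.3]
top 161 175 100 y [253.2 258.6 263.8] x [526.4 547.2 569.7]
scene 50 75 28 y [252.1 255.9 260.6] x [549.1 573.1 575. ]
scene 75 95 30 y [252.1 256.4 261.3] x [569.5 573.2 574.7]
scene 130 150 28 y [251.9 255.8 259.5] x [570.3 572.4 574.5]
scene 150 161 20 y [253.  256.2 259.8] x [537.1 571.9 574.4]
scene 161 175 26 y [253.6 257.6 260. ] x [534.6 554.9 572.3]
```

View pics/v2.png

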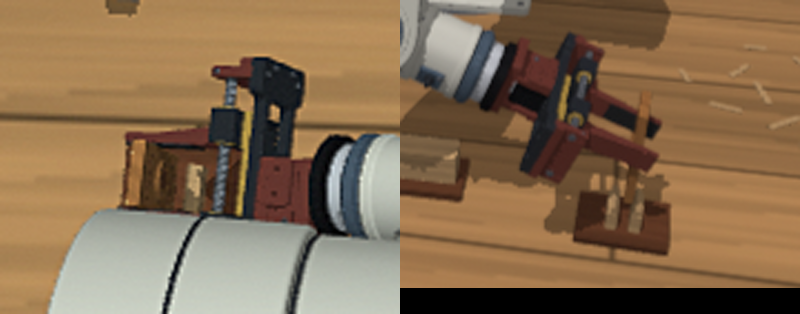

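The plate hangs just above the rack, centred on its groove to about 1 mm: (637,190) in the scene view, with the posts at (612–637,210). I'll lower it in.

```bash
python3 -m inch '[{"tx":0,"ty":0.95,"tz":0.3,"ax":0,"ay":0,"az":0,"jaw":0},{"tx":0,"ty":0.7,"tz":0.25,"ax":0,"ay":0,"az":0,"jaw":0},{"tx":0,"ty":0.7,"tz":0.25,"ax":0,"ay":0,"az":0,"jaw":0},{"tx":0,"ty":0,"tz":0,"ax":0,"ay":0,"az":0,"jaw":0}]'; python3 -m inch '[{"tx":0,"ty":0.5,"tz":0.18,"ax":0,"ay":0,"az":0,"jaw":0},{"tx":0,"ty":0.5,"tz":0.18,"ax":0,"ay":0,"az":0,"jaw":0},{"tx":0,"ty":0.4,"tz":0.14,"ax":0,"ay":0,"az":0,"jaw":0},{"tx":0,"ty":0,"tz":0,"ax":0,"ay":0,"az":0,"jaw":0},{"tx":0,"ty":0,"tz":0,"ax":0,"ay":0,"az":0,"jaw":0}]'; python3 log.py
```

```text
t: 11.0
ee_pos: [549.7, 274.4, 85.5]
orientation: [-1.916, 0.052, -0.035]
ft_force: [-0.1, -1.1, -0.6]
width: 47.8
t: 11.62
ee_pos: [550.0, 274.4, 71.5]
orientation: [-1.916, 0.051, -0.036]
ft_force: [-0.6, -2.0, -1.0]
width: 48.4
q [-0.053  0.908  1.89   1.45   1.246 -1.207] p [550.  274.4  71.5] x [ 0.999 -0.054  0.   ] z [ 0.05   0.939 -0.339] F [-0.6 -2.  -1. ] w 48.4 t 11.62
```

```bash
python3 -m inch '[{"tx":0,"ty":0.28,"tz":0.1,"ax":0,"ay":0,"az":0,"jaw":0},{"tx":0,"ty":0,"tz":0,"ax":0,"ay":0,"az":0,"jaw":0},{"tx":0,"ty":0,"tz":0,"ax":0,"ay":0,"az":0,"jaw":0}]'|grep -E "pos|force"; python3 -m inch '[{"tx":0,"ty":0.14,"tz":0.05,"ax":0,"ay":0,"az":0,"jaw":0},{"tx":0,"ty":0,"tz":0,"ax":0,"ay":0,"az":0,"jaw":0},{"tx":0,"ty":0,"tz":0,"ax":0,"ay":0,"az":0,"jaw":0}]'|grep -E "pos|force"
```

```text
ee_pos: [550.5, 274.4, 69.6]
ft_force: [-0.4, -2.8, 6.0]
ee_pos: [550.8, 274.5, 69.3]
ft_force: [-1.3, -4.4, 12.2]
```

```bash
python3 -m inch '[{"tx":0,"ty":-0.09,"tz":-0.03,"ax":0,"ay":0,"az":0,"jaw":0},{"tx":0,"ty":0,"tz":0,"ax":0,"ay":0,"az":0,"jaw":0.55},{"tx":0,"ty":0,"tz":0,"ax":0,"ay":0,"az":0,"jaw":0.65},{"tx":0,"ty":0,"tz":0,"ax":0,"ay":0,"az":0,"jaw":0.8},{"tx":0,"ty":0,"tz":0,"ax":0,"ay":0,"az":0,"jaw":0.8}]'; python3 log.py; python3 vert.py pics/v3.png
```

```text
t: 13.0
ee_pos: [549.9, 274.5, 67.9]
orientation: [-1.916, 0.051, -0.036]
ft_force: [-0.2, -0.3, 0.1]
width: 70.2
q [-0.053  0.915  1.888  1.452  1.245 -1.212] p [549.9 274.5  67.9] x [ 0.999 -0.053 -0.   ] z [ 0.05   0.939 -0.339] F [-0.2 -0.3  0.1] w 70.2 t 13.0
tcp [549.9 274.5  67.9]
top rack posts 150 mean [549.9 257.2  38.7] y lim [240.4 273.9] x lim [530.4 569.6]
scene rack posts 93 mean [551.4 257.6  38.2] y lim [240.5 273.2] x lim [528.5 571.1]
scene plate 0.67 [392.8, 204.9] 217 c [562.8 256.1  79.2] lo [511.5 249.5   9.8] hi [575.9 263.3 121.5] normal [ 0.003  1.    -0.009] rms [39.9 15.   3.5]
```

View pics/v3.png

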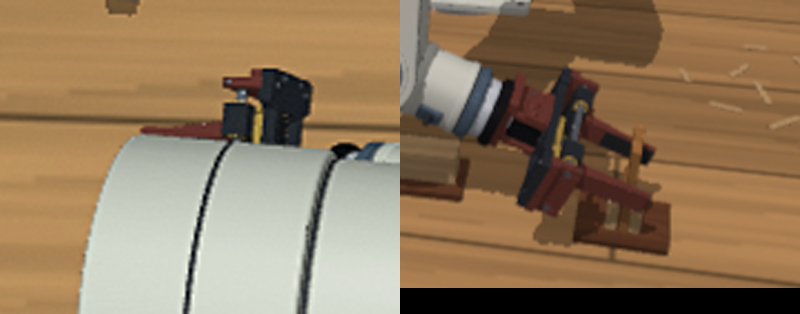

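The scene view shows the plate upright in the groove at (635,190) with the fingers open. Next I retreat, rise, and swing over to the other side.

```bash
python3 -m inch '[{"tx":0,"ty":0,"tz":-1,"ax":0,"ay":0,"az":0,"jaw":0.8},{"tx":0,"ty":0,"tz":-3,"ax":0,"ay":0,"az":0,"jaw":0.8},{"tx":0,"ty":0,"tz":-4,"ax":0,"ay":0,"az":0,"jaw":0.8},{"tx":0,"ty":0,"tz":-4,"ax":0,"ay":0,"az":0,"jaw":0.8},{"tx":0,"ty":-4.5,"tz":-1.6,"ax":0,"ay":0,"az":0,"jaw":0.8},{"tx":0,"ty":-4.5,"tz":-1.6,"ax":0,"ay":0,"az":0,"jaw":0.8},{"tx":0,"ty":-4.5,"tz":-1.6,"ax":0,"ay":0,"az":0,"jaw":0.8},{"tx":0,"ty":-4.5,"tz":-1.6,"ax":0,"ay":0,"az":0,"jaw":0.8},{"tx":0,"ty":0,"tz":0,"ax":-10,"ay":0,"az":0,"jaw":0.8},{"tx":0,"ty":0,"tz":0,"ax":-10,"ay":0,"az":0,"jaw":0.8},{"tx":0,"ty":0,"tz":0,"ax":-10,"ay":0,"az":0,"jaw":0.8},{"tx":0,"ty":0,"tz":0,"ax":-10,"ay":0,"az":0,"jaw":0.8}]'; python3 log.py; python3 -m inch '[{"tx":0,"ty":0,"tz":0,"ax":-10,"ay":0,"az":0,"jaw":0.8},{"tx":0,"ty":0,"tz":0,"ax":-10,"ay":0,"az":0,"jaw":0.8},{"tx":0,"ty":0,"tz":0,"ax":-10,"ay":0,"az":0,"jaw":0.8},{"tx":0,"ty":0,"tz":0,"ax":-10,"ay":0,"az":0,"jaw":0.8},{"tx":0,"ty":0,"tz":0,"ax":-10,"ay":0,"az":0,"jaw":0.8},{"tx":0,"ty":0,"tz":0,"ax":-10,"ay":0,"az":0,"jaw":0.8},{"tx":0,"ty":0,"tz":0,"ax":-10,"ay":0,"az":0,"jaw":0.8},{"tx":0,"ty":0,"tz":0,"ax":-10,"ay":0,"az":0,"jaw":0.8},{"tx":0,"ty":0,"tz":0,"ax":-10,"ay":0,"az":0,"jaw":0.8},{"tx":0,"ty":0,"tz":0,"ax":-10,"ay":0,"az":0,"jaw":0.8},{"tx":0,"ty":0,"tz":0,"ax":0,"ay":0,"az":0,"jaw":0.8}]'; python3 log.py;python3 go.py 550 257 70 -1 20 -3 120
```

```text
t: 14.7
ee_pos: [544.1, 161.1, 300.8]
orientation: [-2.62, 0.072, -0.023]
ft_force: [0.2, 1.0, -0.9]
width: 70.1
q [-0.009  0.247  1.794  0.579  1.141 -0.211] p [544.1 161.1 300.8] x [ 0.998 -0.056  0.003] z [ 0.03   0.497 -0.867] F [ 0.2  1.  -0.9] w 70.1 t 14.7
t: 16.08
ee_pos: [543.2, 162.3, 296.8]
orientation: [1.92, -0.048, -0.04]
ft_force: [0.4, -0.5, 0.5]
width: 70.2
q [ 0.664  0.703  1.471 -0.841  1.892  0.855] p [543.2 162.3 296.8] x [ 0.999 -0.053 -0.005] z [-0.051 -0.938 -0.342] F [ 0.4 -0.5  0.5] w 70.2 t 16.07
tcp [543.2 162.3 296.8] target [555.  351.8 104.5] world d cm [  1.17  18.95 -19.23]
shift first, now axes [  0.26 -24.56 -11.26] then turn [-0.   0.1  0.2] mag 0.3
turn first, then shift [  0.18 -24.56 -11.26]
```

```bash
python3 -m inch '[{"tx":0.05,"ty":-4.9,"tz":-2.25,"ax":0,"ay":0,"az":0,"jaw":0.8},{"tx":0.05,"ty":-4.9,"tz":-2.25,"ax":0,"ay":0,"az":0,"jaw":0.8},{"tx":0.05,"ty":-4.9,"tz":-2.25,"ax":0,"ay":0,"az":0,"jaw":0.8},{"tx":0.05,"ty":-4.9,"tz":-2.25,"ax":0,"ay":0,"az":0,"jaw":0.8},{"tx":0,"ty":-4.9,"tz":-2.25,"ax":0,"ay":0,"az":0,"jaw":0.8},{"tx":0,"ty":0,"tz":0,"ax":0,"ay":0,"az":0,"jaw":0.8},{"tx":0,"ty":0,"tz":0,"ax":0,"ay":0,"az":0,"jaw":0.8}]'; python3 log.py; python3 vert.py pics/v4.png; python3 go.py 550 257 68 -1 20 -3 0;  python3 - <<'E'
import numpy as np
for n in ('top','scene'):
    P=np.load(f'pl_{n}.npy')
    for a,b in ((40,60),(60,80),(80,100),(100,114),(115,125)):
        Q=P[(P[:,2]>a)&(P[:,2]<b)]
        if len(Q)>3: print(n,a,b,len(Q),'y',np.percentile(Q[:,1],[2,50,98]).round(1),'x',np.percentile(Q[:,0],[2,50,98]).round(1))
E
```

```text
t: 16.95
ee_pos: [557.2, 351.7, 110.5]
orientation: [1.925, -0.054, -0.035]
ft_force: [-0.5, 0.1, 0.5]
width: 70.4
q [ 0.828  1.118  1.061 -0.706  1.977  0.969] p [557.2 351.7 110.5] x [ 0.998 -0.055  0.002] z [-0.051 -0.936 -0.348] F [-0.5  0.1  0.5] w 70.4 t 16.95
tcp [557.2 351.7 110.5]
top rack posts 150 mean [549.9 257.2  38.7] y lim [240.4 273.9] x lim [530.4 569.6]
top plate 0.85 [157.6, 224.4] 327 c [548.7 255.3  86.9] lo [526.3 250.1  14.8] hi [572.9 263.4 124.3] normal [ 0.069  0.997 -0.037] rms [32.9 14.   2.9]
scene rack posts 93 mean [551.4 257.6  38.2] y lim [240.5 273.2] x lim [528.5 571.1]
scene plate 0.72 [395.6, 209.2] 265 c [565.4 255.9  76.1] lo [530.  249.2   9.5] hi [576.7 264.4 121.7] normal [-0.01   1.    -0.008] rms [35.4 11.7  3.5]
tcp [557.2 351.7 111.1] target [549.1 239.2  61.5] world d cm [ -0.81 -11.25  -4.96]
shift first, now axes [-0.2  -0.73 12.3 ] then turn [-0.4  0.1 -0.2] mag 0.4
turn first, then shift [-0.22 -0.8  12.3 ]
top 40 60 28 y [251.4 253.6 260.5] x [526.3 541.5 572.8]
top 60 80 54 y [249.4 252.7 255.3] x [528.  548.8 572. ]
top 80 100 54 y [250.6 254.  258.8] x [526.3 549.5 572.1]
top 100 114 35 y [252.8 254.2 257.1] x [526.4 548.1 571.2]
top 115 125 105 y [253.2 258.  263.3] x [528.  549.5 572.6]
scene 40 60 31 y [250.3 255.9 261.1] x [560.8 572.1 575.4]
scene 60 80 50 y [249.  253.2 260.6] x [543.7 572.2 577.1]
scene 80 100 40 y [251.5 255.4 261. ] x [535.6 572.4 574.9]
scene 100 114 26 y [251.6 256.1 261. ] x [564.3 572.5 575.1]
scene 115 125 59 y [252.8 257.4 261.8] x [529.7 553.5 574.6]
```

View pics/v4.png

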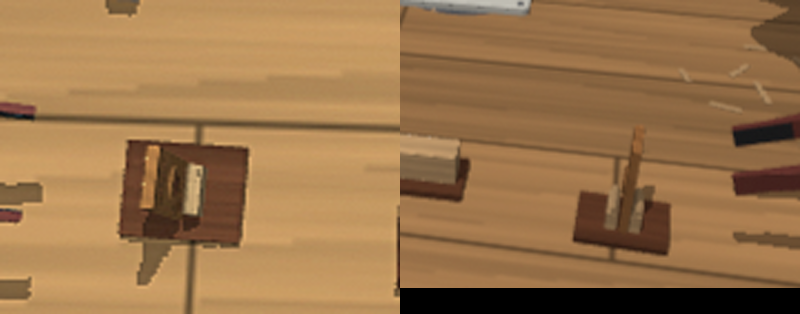

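The plate is standing vertical in the groove at (155,178) top and (633,180) scene, and the gripper is on the +y side. I'll move in and grip.

```bash
python3 -m inch '[{"tx":-0.2,"ty":-0.75,"tz":3,"ax":0,"ay":0,"az":0,"jaw":0.8},{"tx":0,"ty":0,"tz":3.5,"ax":0,"ay":0,"az":0,"jaw":0.8},{"tx":0,"ty":0,"tz":3.5,"ax":0,"ay":0,"az":0,"jaw":0.8},{"tx":0,"ty":0,"tz":2.3,"ax":0,"ay":0,"az":0,"jaw":0.8},{"tx":0,"ty":0,"tz":0,"ax":0,"ay":0,"az":0,"jaw":0.8},{"tx":0,"ty":0,"tz":0,"ax":0,"ay":0,"az":0,"jaw":0.8}]'; python3 log.py; python3 go.py 550 257 68 -1 20 -3 0
```

```text
t: 17.9
ee_pos: [548.9, 240.5, 60.3]
orientation: [1.924, -0.053, -0.034]
ft_force: [-0.1, 0.8, 1.2]
width: 70.2
q [ 0.739  1.088  1.299 -0.738  1.777  1.059] p [548.9 240.5  60.3] x [ 0.999 -0.054  0.002] z [-0.05  -0.937 -0.347] F [-0.1  0.8  1.2] w 70.2 t 17.9
tcp [548.9 240.5  60.3] target [549.1 239.2  61.5] world d cm [ 0.02 -0.13  0.12]
shift first, now axes [0.03 0.16 0.08] then turn [-0.3  0.  -0.1] mag 0.3
turn first, then shift [0.03 0.16 0.08]
```

```bash
python3 -m inch '[{"tx":0,"ty":0,"tz":0,"ax":0,"ay":0,"az":0,"jaw":0},{"tx":0,"ty":0,"tz":0,"ax":0,"ay":0,"az":0,"jaw":0},{"tx":0,"ty":0,"tz":0,"ax":0,"ay":0,"az":0,"jaw":0},{"tx":0,"ty":0,"tz":0,"ax":0,"ay":0,"az":0,"jaw":0},{"tx":0,"ty":0,"tz":0,"ax":0,"ay":0,"az":0,"jaw":0}]'; python3 -m inch '[{"tx":0,"ty":0.3,"tz":-0.11,"ax":0,"ay":0,"az":0,"jaw":0},{"tx":0,"ty":0.94,"tz":-0.35,"ax":0,"ay":0,"az":0,"jaw":0},{"tx":0,"ty":1.88,"tz":-0.7,"ax":0,"ay":0,"az":0,"jaw":0},{"tx":0,"ty":3.76,"tz":-1.4,"ax":0,"ay":0,"az":0,"jaw":0},{"tx":0,"ty":4.7,"tz":-1.7,"ax":0,"ay":0,"az":0,"jaw":0},{"tx":0,"ty":4.7,"tz":-1.7,"ax":0,"ay":0,"az":0,"jaw":0},{"tx":0,"ty":2,"tz":-0.7,"ax":0,"ay":0,"az":0,"jaw":0},{"tx":0,"ty":0,"tz":0,"ax":0,"ay":0,"az":0,"jaw":0},{"tx":0,"ty":0,"tz":0,"ax":0,"ay":0,"az":0,"jaw":0}]'; python3 log.py; python3 go.py 465 -233 200 1 70 -16.8 0; python3 vert.py pics/v5.png
```

```text
t: 18.52
ee_pos: [548.2, 239.8, 59.3]
orientation: [1.923, -0.052, -0.035]
ft_force: [0.2, 1.6, 0.9]
width: 48.0
t: 19.65
ee_pos: [547.6, 238.6, 252.1]
orientation: [1.921, -0.05, -0.038]
ft_force: [0.0, -0.5, -0.1]
width: 47.4
q [ 0.738  0.826  1.338 -0.785  1.941  0.895] p [547.6 238.6 252.1] x [ 0.999 -0.054 -0.002] z [-0.051 -0.938 -0.344] F [ 0.  -0.5 -0.1] w 47.4 t 19.65
tcp [547.6 238.6 252.1] target [ 466.9 -226.8  182.1] world d cm [ -8.07 -46.54  -7.  ]
shift first, now axes [-5.55  9.55 46.45] then turn [89.4 -6.3 13.9] mag 90.7
turn first, then shift [ 5.73 46.45 -9.46]
tcp [547.6 238.6 252.1]
top rack posts 150 mean [549.9 257.2  38.7] y lim [240.4 273.9] x lim [530.4 569.6]
top plate 0.59 [133.3, 211.2] 552 c [548.1 253.3 278.1] lo [524.7 248.4 206.5] hi [571.6 261.7 316.3] normal [ 0.052  0.998 -0.046] rms [33.6 13.7  2.6]
scene rack posts 93 mean [551.4 257.6  38.2] y lim [240.5 273.2] x lim [528.5 571.1]
scene plate 0.54 [405.7, 130.6] 236 c [566.7 254.2 272.5] lo [534.9 248.7 205.9] hi [574.5 259.4 313.4] normal [ 0.013 -1.     0.01 ] rms [37.7  9.1  3. ]
```

```bash
python3 -m inch '[{"tx":0,"ty":0,"tz":0,"ax":9.93,"ay":-0.7,"az":1.54,"jaw":0},{"tx":0,"ty":0,"tz":0,"ax":9.93,"ay":-0.7,"az":1.54,"jaw":0},{"tx":0,"ty":0,"tz":0,"ax":9.93,"ay":-0.7,"az":1.54,"jaw":0},{"tx":0,"ty":0,"tz":0,"ax":9.93,"ay":-0.7,"az":1.54,"jaw":0},{"tx":0,"ty":0,"tz":0,"ax":9.93,"ay":-0.7,"az":1.54,"jaw":0},{"tx":0,"ty":0,"tz":0,"ax":9.93,"ay":-0.7,"az":1.54,"jaw":0},{"tx":0,"ty":0,"tz":0,"ax":9.93,"ay":-0.7,"az":1.54,"jaw":0},{"tx":0,"ty":0,"tz":0,"ax":9.93,"ay":-0.7,"az":1.54,"jaw":0},{"tx":0,"ty":0,"tz":0,"ax":9.93,"ay":-0.7,"az":1.54,"jaw":0},{"tx":0,"ty":0,"tz":0,"ax":0,"ay":0,"az":0,"jaw":0}]'; python3 log.py;  python3 -m inch '[{"tx":0.7,"ty":5.8,"tz":-1.2,"ax":0,"ay":0,"az":0,"jaw":0},{"tx":0.7,"ty":5.8,"tz":-1.2,"ax":0,"ay":0,"az":0,"jaw":0},{"tx":0.7,"ty":5.8,"tz":-1.2,"ax":0,"ay":0,"az":0,"jaw":0},{"tx":0.7,"ty":5.8,"tz":-1.2,"ax":0,"ay":0,"az":0,"jaw":0},{"tx":0.7,"ty":5.8,"tz":-1.2,"ax":0,"ay":0,"az":0,"jaw":0},{"tx":0.7,"ty":5.8,"tz":-1.2,"ax":0,"ay":0,"az":0,"jaw":0},{"tx":0.7,"ty":5.8,"tz":-1.2,"ax":0,"ay":0,"az":0,"jaw":0},{"tx":0.7,"ty":5.8,"tz":-1.2,"ax":0,"ay":0,"az":0,"jaw":0},{"tx":0,"ty":0,"tz":0,"ax":0,"ay":0,"az":0,"jaw":0}]'; python3 log.py; python3 go.py 465 -241 80 1 70 -16.8 0;
```

```text
t: 21.1
ee_pos: [547.0, 236.5, 252.3]
orientation: [-2.766, 0.414, -0.071]
ft_force: [-0.6, 0.3, -0.8]
width: 47.8
q [0.234 0.276 1.821 0.385 0.901 0.312] p [547.  236.5 252.3] x [ 0.956 -0.292 -0.001] z [ 0.099  0.326 -0.94 ] F [-0.6  0.3 -0.8] w 47.8 t 21.1
t: 22.22
ee_pos: [466.3, -229.4, 183.9]
orientation: [-2.767, 0.412, -0.071]
ft_force: [-0.4, 0.7, -1.6]
width: 47.8
q [-0.67   0.385  1.847  0.369  1.071 -0.579] p [ 466.3 -229.4  183.9] x [ 0.957 -0.292 -0.001] z [ 0.098  0.325 -0.94 ] F [-0.4  0.7 -1.6] w 47.8 t 22.23
tcp [ 466.3 -229.4  183.9] target [ 466.9 -234.8   62.1] world d cm [  0.05  -0.53 -12.18]
shift first, now axes [ 0.22  4.61 11.28] then turn [ 0.1 -0.  -0.2] mag 0.2
turn first, then shift [ 0.21  4.63 11.27]
```

```bash
python3 -m inch '[{"tx":0.07,"ty":1.54,"tz":3.76,"ax":0,"ay":0,"az":0,"jaw":0},{"tx":0.07,"ty":1.54,"tz":3.76,"ax":0,"ay":0,"az":0,"jaw":0},{"tx":0.07,"ty":1.54,"tz":3.76,"ax":0,"ay":0,"az":0,"jaw":0},{"tx":0,"ty":0,"tz":0,"ax":0,"ay":0,"az":0,"jaw":0},{"tx":0,"ty":0,"tz":0,"ax":0,"ay":0,"az":0,"jaw":0}]'; python3 log.py; cat > flat.py <<'E'
from h import *; import sys
N=np.array([473,-233.4]); ex=np.array([.957,-.289]); ey=np.array([.289,.957])
print('tcp',get_obs()['ee_pos'].round(1)); tiles=[]
for n in ('top','scene'):
    im,W=cloud(n); ms=masks_of(n,'plate_mid')
    if ms:
        p=ms[0]; P=W[p['pixels']]; P=P[~np.isnan(P[:,0])]; P=P[np.linalg.norm(P-np.median(P,0),axis=1)<80]
        zt=np.percentile(P[:,2],85); T=P[abs(P[:,2]-zt)<6]
        L=np.stack([(T[:,:2]-N)@ex,(T[:,:2]-N)@ey],1).astype(np.float32)
        A=np.c_[L,np.ones(len(L))]; co=np.linalg.lstsq(A,T[:,2],rcond=None)[0]
        print(n,p['score'],len(T),'nest-frame lim x',np.percentile(L[:,0],[1,99]).round(1),'y',np.percentile(L[:,1],[1,99]).round(1),'rect',[np.round(a,1) for a in cv2.minAreaRect(np.ascontiguousarray(L))],'z plane slopes,centre',co.round(3))
    b=(300,460,190,310) if n=='top' else (150,290,140,245)
    tiles.append(cv2.resize(im[b[2]:b[3],b[0]:b[1],::-1],(400,300),interpolation=cv2.INTER_CUBIC))
cv2.imwrite(sys.argv[1],np.hstack(tiles))
E
python3 flat.py pics/f1.png
```

```text
t: 22.85
ee_pos: [468.2, -230.7, 64.1]
orientation: [-2.766, 0.405, -0.075]
ft_force: [-0.6, 0.6, -1.0]
width: 47.6
q [-0.671  0.58   1.892  0.438  0.851 -0.701] p [ 468.2 -230.7   64.1] x [ 0.958 -0.287  0.002] z [ 0.1    0.327 -0.94 ] F [-0.6  0.6 -1. ] w 47.6 t 22.85
tcp [ 468.2 -230.7   64.1]
top 0.96 749 nest-frame lim x [-29.7  17.3] y [-32.7  52. ] rect [array([-6.4,  9.5]), array([48. , 86.5]), np.float64(0.3)] z plane slopes,centre [-4.0000e-03 -5.0000e-03  8.5913e+01]
scene 0.93 339 nest-frame lim x [-28.3  20.4] y [-56.8  51.5] rect [array([-4.1, -3.1]), array([111.1,  51.3]), np.float64(89.3)] z plane slopes,centre [-1.7000e-02 -3.0000e-03  8.5706e+01]
```

View pics/f1.png

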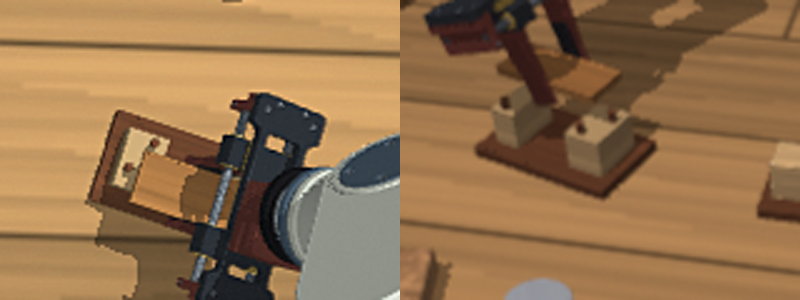

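The plate is held level, plain back up. It is at (175,183) in the top view and (565,75) in the scene view, about 25 mm above the rails and clear of the dowels. I'll lower it onto the rails.

```bash
python3 -m inch '[{"tx":0,"ty":0.4,"tz":0.5,"ax":0,"ay":0,"az":0,"jaw":0},{"tx":0,"ty":0.27,"tz":0.75,"ax":0,"ay":0,"az":0,"jaw":0},{"tx":0,"ty":0.27,"tz":0.75,"ax":0,"ay":0,"az":0,"jaw":0},{"tx":0,"ty":0,"tz":0,"ax":0,"ay":0,"az":0,"jaw":0},{"tx":0,"ty":0,"tz":0,"ax":0,"ay":0,"az":0,"jaw":0}]'|grep -E "pos|forc"; python3 -m inch '[{"tx":0,"ty":0.08,"tz":0.23,"ax":0,"ay":0,"az":0,"jaw":0},{"tx":0,"ty":0,"tz":0,"ax":0,"ay":0,"az":0,"jaw":0},{"tx":0,"ty":0,"tz":0,"ax":0,"ay":0,"az":0,"jaw":0}]'|grep -E "pos|forc"
```

```text
ee_pos: [466.7, -233.0, 41.0]
ft_force: [0.2, -0.5, -0.8]
ee_pos: [466.9, -233.1, 38.8]
ft_force: [-0.0, -0.2, -1.1]
```

```bash
python3 -m inch '[{"tx":0,"ty":0.035,"tz":0.1,"ax":0,"ay":0,"az":0,"jaw":0},{"tx":0,"ty":0,"tz":0,"ax":0,"ay":0,"az":0,"jaw":0},{"tx":0,"ty":0,"tz":0,"ax":0,"ay":0,"az":0,"jaw":0}]'|grep -E "pos|forc"; python3 -m inch '[{"tx":0,"ty":0.035,"tz":0.1,"ax":0,"ay":0,"az":0,"jaw":0},{"tx":0,"ty":0,"tz":0,"ax":0,"ay":0,"az":0,"jaw":0},{"tx":0,"ty":0,"tz":0,"ax":0,"ay":0,"az":0,"jaw":0}]'|grep -E "pos|forc"
```

```text
ee_pos: [466.9, -233.2, 38.2]
ft_force: [-1.7, -0.6, 4.2]
ee_pos: [467.0, -233.2, 38.2]
ft_force: [-5.5, -0.6, 17.2]
```

```bash
python3 -m inch '[{"tx":0,"ty":-0.035,"tz":-0.1,"ax":0,"ay":0,"az":0,"jaw":0},{"tx":0.2,"ty":0,"tz":0,"ax":0,"ay":0,"az":0,"jaw":0},{"tx":0.2,"ty":0,"tz":0,"ax":0,"ay":0,"az":0,"jaw":0},{"tx":0,"ty":0,"tz":0,"ax":0,"ay":0,"az":0,"jaw":0},{"tx":0,"ty":0,"tz":0,"ax":0,"ay":0,"az":0,"jaw":0}]'|grep -E "pos|forc"; python3 -m inch '[{"tx":0.1,"ty":0,"tz":0,"ax":0,"ay":0,"az":0,"jaw":0},{"tx":0,"ty":0,"tz":0,"ax":0,"ay":0,"az":0,"jaw":0},{"tx":0,"ty":0,"tz":0,"ax":0,"ay":0,"az":0,"jaw":0}]'|grep -E "pos|forc"; python3 -c "
from h import *
print(get_obs()['moment'])"
```

```text
ee_pos: [469.9, -233.4, 38.2]
ft_force: [-4.7, 1.5, 11.4]
ee_pos: [470.6, -233.6, 38.2]
ft_force: [-6.3, 1.4, 10.7]
[0.61674933 0.86149588 0.35809723]
```

```bash
python3 -m inch '[{"tx":0,"ty":-0.02,"tz":-0.06,"ax":0,"ay":0,"az":0,"jaw":0},{"tx":0.1,"ty":0,"tz":0,"ax":0,"ay":0,"az":0,"jaw":0},{"tx":0,"ty":0,"tz":0,"ax":0,"ay":0,"az":0,"jaw":0},{"tx":0,"ty":0,"tz":0,"ax":0,"ay":0,"az":0,"jaw":0}]'|grep -E "pos|forc"; python3 -m inch '[{"tx":0.1,"ty":0,"tz":0,"ax":0,"ay":0,"az":0,"jaw":0},{"tx":0,"ty":0,"tz":0,"ax":0,"ay":0,"az":0,"jaw":0},{"tx":0,"ty":0,"tz":0,"ax":0,"ay":0,"az":0,"jaw":0}]'|grep -E "pos|forc"; python3 flat.py pics/f2.png
```

```text
ee_pos: [472.8, -234.8, 38.3]
ft_force: [0.2, -0.1, 1.7]
ee_pos: [473.6, -235.1, 38.3]
ft_force: [0.0, 1.7, 1.1]
tcp [ 473.6 -235.1   38.3]
top 0.74 669 nest-frame lim x [-23.4  23.9] y [-34.1  49.2] rect [array([0.9, 7.8]), array([85.3, 50.9]), np.float64(89.0)] z plane slopes,centre [-9.0000e-03 -4.0000e-03  6.0388e+01]
scene 0.78 273 nest-frame lim x [-20.8  26.9] y [-36.   49.4] rect [array([2.8, 5.4]), array([92.3, 46.4]), np.float64(85.1)] z plane slopes,centre [ 1.1000e-02 -4.0000e-03  5.9405e+01]
```

```bash
python3 -m inch '[{"tx":0.1,"ty":0,"tz":0,"ax":0,"ay":0,"az":0,"jaw":0},{"tx":0,"ty":0,"tz":0,"ax":0,"ay":0,"az":0,"jaw":0},{"tx":0,"ty":0,"tz":0,"ax":0,"ay":0,"az":0,"jaw":0}]'|grep -E "pos|forc"; python3 -m inch '[{"tx":0.1,"ty":0,"tz":0,"ax":0,"ay":0,"az":0,"jaw":0},{"tx":0,"ty":0,"tz":0,"ax":0,"ay":0,"az":0,"jaw":0},{"tx":0,"ty":0,"tz":0,"ax":0,"ay":0,"az":0,"jaw":0}]'|grep -E "pos|forc"
```

```text
ee_pos: [474.3, -235.3, 38.3]
ft_force: [-1.6, 0.2, 1.1]
ee_pos: [474.4, -235.3, 38.2]
ft_force: [-6.4, 0.5, 3.6]
```

```bash
python3 -m inch '[{"tx":0,"ty":-0.19,"tz":0.068,"ax":0,"ay":0,"az":0,"jaw":0},{"tx":0,"ty":-0.19,"tz":0.068,"ax":0,"ay":0,"az":0,"jaw":0},{"tx":0,"ty":0,"tz":0,"ax":0,"ay":0,"az":0,"jaw":0},{"tx":0,"ty":0,"tz":0,"ax":0,"ay":0,"az":0,"jaw":0}]'|grep -E "pos|forc"; python3 -m inch '[{"tx":0,"ty":-0.094,"tz":0.034,"ax":0,"ay":0,"az":0,"jaw":0},{"tx":0,"ty":0,"tz":0,"ax":0,"ay":0,"az":0,"jaw":0},{"tx":0,"ty":0,"tz":0,"ax":0,"ay":0,"az":0,"jaw":0}]'|grep -E "pos|forc";python3 -m inch '[{"tx":0,"ty":-0.094,"tz":0.034,"ax":0,"ay":0,"az":0,"jaw":0},{"tx":0,"ty":0,"tz":0,"ax":0,"ay":0,"az":0,"jaw":0},{"tx":0,"ty":0,"tz":0,"ax":0,"ay":0,"az":0,"jaw":0}]'|grep -E "pos|forc"
```

```text
ee_pos: [475.5, -231.8, 38.2]
ft_force: [-7.3, -2.3, 3.9]
ee_pos: [475.7, -231.0, 38.2]
ft_force: [-7.6, -3.3, 3.2]
ee_pos: [475.8, -230.9, 38.2]
ft_force: [-10.5, -7.3, 4.9]
```

```bash
python3 -m inch '[{"tx":0.1,"ty":-0.09,"tz":0.03,"ax":0,"ay":0,"az":0,"jaw":0},{"tx":0,"ty":0,"tz":0,"ax":0,"ay":0,"az":0,"jaw":0},{"tx":0,"ty":0,"tz":0,"ax":0,"ay":0,"az":0,"jaw":0}]'|grep -E "pos|forc"; python3 log.py; python3 -c "
from h import *
print(get_obs()['moment'])"; python3 flat.py pics/f3.png
```

```text
ee_pos: [475.9, -230.7, 38.2]
ft_force: [-17.6, -11.6, 8.0]
q [-0.661  0.632  1.88   0.452  0.813 -0.714] p [ 475.9 -230.7   38.2] x [ 0.958 -0.287 -0.   ] z [ 0.098  0.326 -0.94 ] F [-17.6 -11.6   8. ] w 47.4 t 29.25
[-1.46557688  2.58719369  0.78512898]
tcp [ 475.9 -230.7   38.2]
top 0.85 660 nest-frame lim x [-22.3  23.5] y [-29.4  54.2] rect [array([ 0.4, 12.3]), array([85.8, 48.1]), np.float64(89.1)] z plane slopes,centre [-1.2000e-02 -1.0000e-03  6.0396e+01]
scene 0.58 337 nest-frame lim x [-22.3  28.7] y [-53.   54.9] rect [array([2.6, 1.9]), array([115.6,  57.2]), np.float64(88.3)] z plane slopes,centre [-1.1000e-02  2.0000e-03  5.9204e+01]
```

View pics/f3.png

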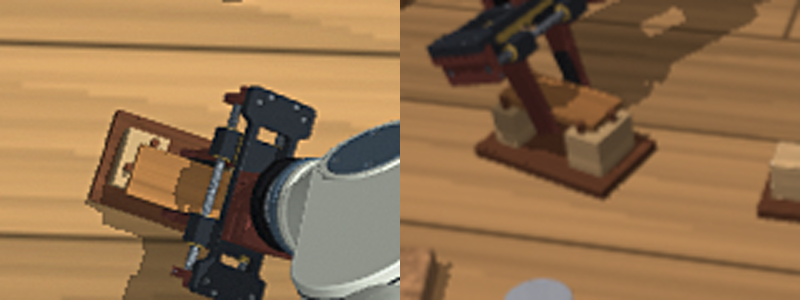

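Plate seated visually: in the top view its edges touch the dowels at (180,140) and (128,168), and in the scene view it lies on both rails at (560,100). I'll release, then nudge it with the -x finger alone so it squares up against both side dowels.

```bash
python3 -m inch '[{"tx":0,"ty":0,"tz":0,"ax":0,"ay":0,"az":0,"jaw":0.62},{"tx":0,"ty":0,"tz":0,"ax":0,"ay":0,"az":0,"jaw":0.62},{"tx":0,"ty":0,"tz":0,"ax":0,"ay":0,"az":0,"jaw":0.62},{"tx":0,"ty":0,"tz":0,"ax":0,"ay":0,"az":0,"jaw":0.62}]'; python3 -m inch '[{"tx":0.15,"ty":0,"tz":0,"ax":0,"ay":0,"az":0,"jaw":0.62},{"tx":0.1,"ty":0,"tz":0,"ax":0,"ay":0,"az":0,"jaw":0.62},{"tx":0,"ty":0,"tz":0,"ax":0,"ay":0,"az":0,"jaw":0.62},{"tx":0,"ty":0,"tz":0,"ax":0,"ay":0,"az":0,"jaw":0.62}]'|grep -E "pos|forc"
```

```text
t: 29.95
ee_pos: [478.7, -229.2, 38.4]
orientation: [-2.765, 0.407, -0.075]
ft_force: [0.4, -0.1, -0.0]
width: 54.5
ee_pos: [479.5, -229.3, 38.2]
ft_force: [-5.4, -0.4, 3.2]
```

```bash
python3 -m inch '[{"tx":0.1,"ty":0,"tz":0,"ax":0,"ay":0,"az":0,"jaw":0.62},{"tx":0,"ty":-0.14,"tz":0.05,"ax":0,"ay":0,"az":0,"jaw":0.62},{"tx":0,"ty":-0.14,"tz":0.05,"ax":0,"ay":0,"az":0,"jaw":0.62},{"tx":0,"ty":0,"tz":0,"ax":0,"ay":0,"az":0,"jaw":0.62}]'|grep -E "pos|forc"; python3 -m inch '[{"tx":-0.1,"ty":0,"tz":0,"ax":0,"ay":0,"az":0,"jaw":0.62},{"tx":-0.1,"ty":0,"tz":0,"ax":0,"ay":0,"az":0,"jaw":0.62},{"tx":-0.2,"ty":0,"tz":0,"ax":0,"ay":0,"az":0,"jaw":0.62},{"tx":-0.2,"ty":0,"tz":0,"ax":0,"ay":0,"az":0,"jaw":0.7},{"tx":0,"ty":0,"tz":0,"ax":0,"ay":0,"az":0,"jaw":0.75},{"tx":0,"ty":0,"tz":0,"ax":0,"ay":0,"az":0,"jaw":0.75}]'|grep -E "pos|forc|wid"
```

```text
ee_pos: [480.4, -226.7, 37.9]
ft_force: [-9.0, -2.2, 1.9]
ee_pos: [477.1, -225.8, 38.5]
ft_force: [0.2, 0.0, -0.0]
width: 65.8
```

```bash
python3 -m inch '[{"tx":0,"ty":0,"tz":-1,"ax":0,"ay":0,"az":0,"jaw":0.75},{"tx":0,"ty":0,"tz":-2,"ax":0,"ay":0,"az":0,"jaw":0.75},{"tx":0,"ty":0,"tz":-4,"ax":0,"ay":0,"az":0,"jaw":0.75},{"tx":0,"ty":0,"tz":-5,"ax":0,"ay":0,"az":0,"jaw":0.75},{"tx":0,"ty":0,"tz":-5,"ax":0,"ay":0,"az":0,"jaw":0.75},{"tx":0,"ty":3,"tz":-5,"ax":0,"ay":0,"az":0,"jaw":0.75},{"tx":0,"ty":4,"tz":-4,"ax":0,"ay":0,"az":0,"jaw":0.75},{"tx":0,"ty":4,"tz":-4,"ax":0,"ay":0,"az":0,"jaw":0.75},{"tx":0,"ty":4,"tz":-4,"ax":0,"ay":0,"az":0,"jaw":0.75},{"tx":0,"ty":0,"tz":0,"ax":0,"ay":0,"az":0,"jaw":0.75},{"tx":0,"ty":0,"tz":0,"ax":0,"ay":0,"az":0,"jaw":0.75}]'; python3 flat.py pics/f4.png
```

```text
t: 33.08
ee_pos: [401.6, -471.4, 306.1]
orientation: [-2.764, 0.408, -0.074]
ft_force: [0.2, 0.3, -0.5]
width: 65.6
tcp [ 401.6 -471.4  306.1]
top 0.71 976 nest-frame lim x [-22.1  23.6] y [-53.3  53.1] rect [array([ 0.9, -0.1]), array([109.2,  47.5]), np.float64(90.0)] z plane slopes,centre [-3.0000e-03  3.0000e-03  6.0162e+01]
scene 0.76 454 nest-frame lim x [-20.8  28.4] y [-54.9  53.5] rect [array([4.1, 0.2]), array([115. ,  52.6]), np.float64(88.2)] z plane slopes,centre [-1.2000e-02  0.0000e+00  5.9401e+01]
```

View pics/f4.png

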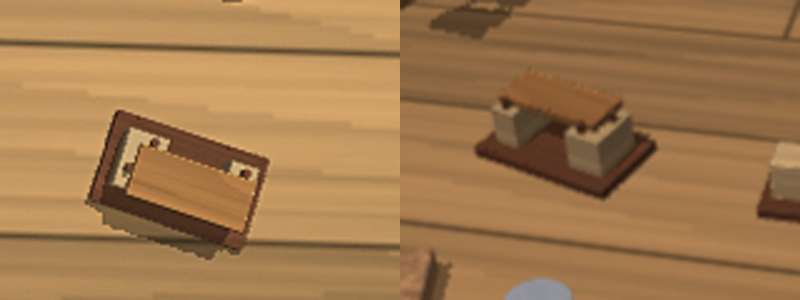

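The plate lies level and plain side up at (190,185), square to the cradle. The +y end reads about 1 mm further from the end dowel than when I held it, so I'll give it a gentle push from the -y end with closed fingers.

```bash
python3 -m inch '[{"tx":0,"ty":-1.22,"tz":4.92,"ax":0,"ay":0,"az":0,"jaw":0},{"tx":0,"ty":-1.22,"tz":4.92,"ax":0,"ay":0,"az":0,"jaw":0},{"tx":0,"ty":-1.22,"tz":4.92,"ax":0,"ay":0,"az":0,"jaw":0},{"tx":0,"ty":-1.22,"tz":4.92,"ax":0,"ay":0,"az":0,"jaw":0},{"tx":0,"ty":-1.22,"tz":4.92,"ax":0,"ay":0,"az":0,"jaw":0},{"tx":0,"ty":-1.22,"tz":4.0,"ax":0,"ay":0,"az":0,"jaw":0},{"tx":0,"ty":0,"tz":0,"ax":0,"ay":0,"az":0,"jaw":0},{"tx":0,"ty":0,"tz":0,"ax":0,"ay":0,"az":0,"jaw":0}]'; python3 - <<'E'
from h import *
o=get_obs(); N=np.array([473,-233.4]); ex=np.array([.957,-.289]); ey=np.array([.289,.957]); d=o['ee_pos'][:2]-N; print('nest xy',d@ex,d@ey,o['ee_pos'][2],o['width'])
E
```

```text
t: 34.28
ee_pos: [451.3, -313.2, 63.7]
orientation: [-2.766, 0.406, -0.077]
ft_force: [-0.1, -0.5, 0.2]
width: 0.5
nest xy 2.327898280997913 -82.6241473441393 63.73460395878799 0.5474970103492829
```

```bash
python3 -m inch '[{"tx":-0.2,"ty":0.36,"tz":0.99,"ax":0,"ay":0,"az":0,"jaw":0},{"tx":0,"ty":-0.6,"tz":0.22,"ax":0,"ay":0,"az":0,"jaw":0},{"tx":0,"ty":-0.6,"tz":0.22,"ax":0,"ay":0,"az":0,"jaw":0},{"tx":0,"ty":0,"tz":0,"ax":0,"ay":0,"az":0,"jaw":0},{"tx":0,"ty":0,"tz":0,"ax":0,"ay":0,"az":0,"jaw":0}]'|grep -E "pos|forc"; python3 -m inch '[{"tx":0,"ty":-0.19,"tz":0.068,"ax":0,"ay":0,"az":0,"jaw":0},{"tx":0,"ty":0,"tz":0,"ax":0,"ay":0,"az":0,"jaw":0},{"tx":0,"ty":0,"tz":0,"ax":0,"ay":0,"az":0,"jaw":0}]'|grep -E "pos|forc"; python3 -m inch '[{"tx":0,"ty":-0.14,"tz":0.05,"ax":0,"ay":0,"az":0,"jaw":0},{"tx":0,"ty":0,"tz":0,"ax":0,"ay":0,"az":0,"jaw":0},{"tx":0,"ty":0,"tz":0,"ax":0,"ay":0,"az":0,"jaw":0}]'|grep -E "pos|forc"
```

```text
ee_pos: [452.6, -299.7, 52.4]
ft_force: [0.8, 0.7, 0.3]
ee_pos: [453.2, -298.3, 52.3]
ft_force: [-1.1, -3.6, 0.5]
ee_pos: [453.4, -298.0, 52.4]
ft_force: [-3.6, -7.9, 1.5]
```

```bash
python3 -m inch '[{"tx":0,"ty":0.19,"tz":-0.068,"ax":0,"ay":0,"az":0,"jaw":0},{"tx":0,"ty":0.94,"tz":-0.34,"ax":0,"ay":0,"az":0,"jaw":0},{"tx":0,"ty":0,"tz":-4,"ax":0,"ay":0,"az":0,"jaw":0},{"tx":0,"ty":0,"tz":-6,"ax":0,"ay":0,"az":0,"jaw":0},{"tx":0,"ty":0,"tz":-6,"ax":0,"ay":0,"az":0,"jaw":0},{"tx":0,"ty":0,"tz":-6,"ax":0,"ay":0,"az":0,"jaw":0},{"tx":0,"ty":4,"tz":-4,"ax":0,"ay":0,"az":0,"jaw":0},{"tx":0,"ty":4,"tz":-4,"ax":0,"ay":0,"az":0,"jaw":0},{"tx":0,"ty":0,"tz":0,"ax":0,"ay":0,"az":0,"jaw":0},{"tx":0,"ty":0,"tz":0,"ax":0,"ay":0,"az":0,"jaw":0}]'; python3 flat.py pics/f5.png; python3 - <<'E'
from h import *
im,W=cloud('top'); N=np.array([473,-233.4]); ex=np.array([.957,-.289]); ey=np.array([.289,.957])
# dowel tips by dark-brown colour above rails, in nest frame at z~62
L=np.stack([(W[...,:2]-N)@ex,(W[...,:2]-N)@ey],-1)
for t in ['jar_mid','hammer_mid','sander_mid']:
    m=masks_of('top',t)[0]; P=W[m['pixels']]; print(t,np.nanmedian(P,0).round())
a=cv2.resize(im[225:290,330:420,::-1],(800,578),interpolation=cv2.INTER_CUBIC); cv2.imwrite('pics/f6.png',a)
E
```

```text
t: 36.9
ee_pos: [397.6, -477.2, 305.6]
orientation: [-2.763, 0.408, -0.074]
ft_force: [0.2, 0.8, 0.4]
width: 0.2
tcp [ 397.6 -477.2  305.6]
top 0.69 987 nest-frame lim x [-22.7  23.6] y [-53.7  53.2] rect [array([ 0.5, -0.2]), array([109.8,  47.9]), np.float64(89.9)] z plane slopes,centre [-0.0000e+00  1.0000e-03  6.0336e+01]
scene 0.73 449 nest-frame lim x [-21.1  28.5] y [-54.7  53.7] rect [array([4.6, 0.3]), array([ 54.7, 114.6]), np.float64(0.1)] z plane slopes,centre [-8.000e-03  0.000e+00  5.928e+01]
jar_mid [ 748. -144.   73.]
hammer_mid [744. 228.  24.]
sander_mid [ 708. -324.   28.]
```

View pics/f6.png

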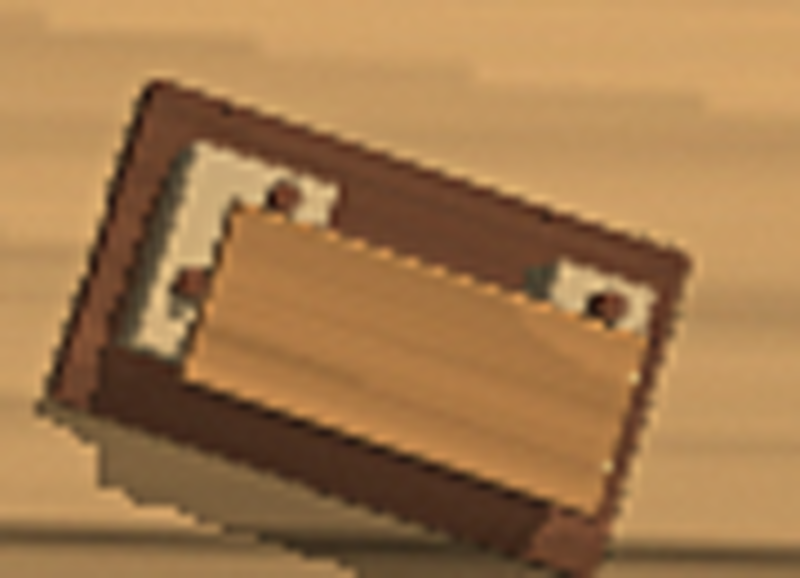

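The plate's long edge meets both side dowels, at (285,195) and (606,305), and its short end meets the end dowel at (190,285). The jar, hammer and sanding block read within 1 mm of where they started. Handing in.

```bash
python3 -c "
from workcell import ctrl
print(ctrl.close_job())"
```

```text
the job is handed in; nothing more can be done
None
```

The plate is lying face down on both rails of the cradle, pushed up against both side dowels and the end dowel, and I have handed the job in. I stood it on end in the rack, changed to a grip from the other side, and laid it rosette down. Then I nudged it sideways against the side dowels and pushed it from the open end.

**Last checks**
- **Level:** its back reads about 60 mm above the bench (top camera) with almost no slope, as expected for a plate flat on the rails.
- **Snug:** in the final close-up it touches all three dowels. Both pushes met firm stops: about 9 N at the side, and about 8 N at the end with only 0.4 mm of travel. I did not repeat the side push after the end push.
- **Other items:** the jar, hammer and sanding block are within 1 mm of where they started.
- **Limits:** it took about 37 s of the 72 s allowed, no wrist force reading went above about 23 N, and the arm was clear of everything at hand-in.

**Disagreements:** the scene camera puts the plate about 4 mm further towards the side dowels than the top camera does. It also sees the plate's edges, so I trusted the top camera and the contact forces. After I let go, the plate's end read about 1 mm further from the end dowel than while held, and it still did after the end push. The push met a firm stop almost at once, so I put that down to measurement error.

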